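Build a customer's parcel bundle on the scale

ROBOT

A 7-joint arm with a two-finger parallel gripper is mounted at the origin on the work surface. World frame = base frame: x ahead of the robot, y to its left, z up, the work surface at z = 0. Lengths are in m, angles in rad, forces in N, time in s.
With the tool pointing down it reaches from about 0.425 to 1.025 m from the base axis. Payload 3.6 kg.
Tool frame: the origin (TCP) lies on the front face of the gripper's body, between the roots of the fingers; the fingertips stand 73 mm ahead of it and the grasp point (between the pads) lies ahead of it (env.tcp_to_grasp is the y of the grasp point in the tool frame, in m); y points along the fingers, z is the direction in which the jaws open and shut, and the axes are right-handed (so a half turn about y gives the same grasp; the last joint's range is limited). The gripper opens to 85 mm and grips with 20 to 120 N. Pads are 22 mm wide; open, the fingers measure 114 mm over their backs; the gripper's body (76 mm by 85 mm) begins 54 mm behind the grasp point. The pads swing forward as they close: fully open they stand 13 mm farther back than shut.
Start: joints at [1.135, 0.591, 0.048, 1.609, -0.033, 0.943, -0.034], TCP at [0.243, -0.683, 0.304] pointing down, gripper open.
Joint ranges: [-2.69, 2.69], [-0.47, 2.24], [-1.27, 1.36], [0.19, 2.51], [-1.53, 4.68], [0.08, 2.07], [-3.09, 3.09]. Speed limits (rad/s): [2.57, 2.57, 3.14, 3.14, 3.14, 3.14, 3.14].

INTERFACE

Orientations are given as [roll, pitch, yaw] about the fixed x, y, z axes, in that order (R = Rz(yaw) Ry(pitch) Rx(roll)).
In Python, from plant import monitor, grab_frame, camera_info, env gives the robot as it stands.
- The arm moves only by the tool drive_tool, never from a script. Its argument "targets" is a list of rows, each an object of numbers: "rx", "ry", "rz": the turn, a rotation vector about the tool's x, y, z in rad; "tx", "ty", "tz": the shift along the tool's x, y, z in m; "grip": the closure, from 0 (fully open) to 1 (shut). In form: [{"rx": .., "ry": .., "rz": .., "tx": .., "ty": .., "tz": .., "grip": ..}, ...]. A call has 1 to 10 rows; each row shifts and turns the pose as measured when the row begins, along the tool's axes as they then stand; what a row does not reach is not made up. A row lasts 1/10 s, in which the tool goes at most 50 mm and 8.59 degrees, less where a joint would pass 70% of its speed; a pose out of reach is approached as far as the arm can. A call is refused whole if a number of a shift passes 0.05 or a number of a turn 0.15, either way. A call with a gripper value outside its range is refused whole. The fingers move at their own pace and stop on an object; "force" is the grip in N (left out, the last holds). Time passes only in rows, so rows that do not move let the fingers close. It gives the time, the measured TCP pose, the force and the opening at its end, in the units of the state.
- monitor.get_obs(): the state, without advancing time (a new reading comes with each control period).
- grab_frame(name): name is "scene" or "top" or "wrist"; returns the picture (480x640x3 uint8, blue, green, red); there is no depth.
- camera_info(name): a dict with "fx", "fy", "cx", "cy" (pixels), "origin" and "rotation" of the camera in the world. Camera axes: x right, y up, looking along -z (the intrinsics and any distortion apply to the point x, -y, -z); pixel columns grow to the right and rows downward; lengths in m; the calibration is good to about 2 mm. The wrist camera is an equidistant fisheye: a pixel r from the principal point sees the ray r / f radians off the axis. A picture is of the moment at which its call begins: read the wrist's pose just before it. camera_info takes no time and is no camera call; for the wrist camera it gives the pose at the moment of the call.
- env.close_job(): hands the job in, once; it reports no verdict.
The state is a dict: "clock": time; "joint_pos": joint angles; "dq": joint speeds; "effort": joint torques, N m; "ee_pos": TCP position; "tcp_rot": TCP orientation; "force": force on the tool from outside, world axes, zero at the start; "moment": the same for the moment, N m; "opening": finger opening in m.
Only numpy, scipy, OpenCV 4.12 (cv2) and the standard library are available. Lean on these libraries where they do the work, as an engineer would, in place of code of your own. Each camera call takes 0.05 s, during which the arm holds its last target. There are 200 camera calls.

TASK

Stack this customer's three parcels on the steel pan of the scale, largest at the bottom: the brown carton in the middle of the pan, the white one centred on it, the blue one centred on that, all lengthwise in line with the scale's front-to-back direction; then set the orange clip astride the middle of the blue parcel, its skirts hanging down the long sides. Set each one down gently in that order, never let one drop or bump the stack apart, and leave the green parcel, the aluminium wedge and the hand stamp where they lie. Finish with everything let go and standing still.

Things in the scene. Friction and masses are not known exactly. Their poses are not given: they have to be found in the camera images.
- scale: Parcel scale, fixed, left or right on the counter: black base 215 x 180 mm, 40 mm high, with a steel pan 165 x 165 mm, its top 50 mm above the counter. Origin on the counter under the pan's centre; x is the front-to-back direction, pointing away from the control strip (display, red rocker switch up to 47 mm high), which reaches 43 mm beyond the pan at -x.
- pan (a point): Centre of the upper face of the scale's steel pan, 50 mm above the counter; axes as the scale's.
- brown: Loose brown cardboard carton with a tan tape strip and a white label, 150 (x) x 66 (y) x 50 (z) mm, about 0.3 to 0.6 kg. Origin at the centre of its underside, x along its length, z up.
- white: Loose white carton with a grey label, 120 (x) x 60 (y) x 40 (z) mm, about 0.2 to 0.4 kg. Origin at the centre of its underside, x along its length, z up.
- blue: Loose blue carton with a white label, 90 (x) x 50 (y) x 30 (z) mm, about 0.11 to 0.22 kg. Origin at the centre of its underside, x along its length, z up.
- clip: Loose orange saddle clip, 50 g, upside-down U: web 40 (x) x 70 (y) x 4 mm, a 3 mm skirt hanging 16 mm down at each y edge, 64 mm clear between them. On the web stands a grip tab 30 (x) x 10 (y) mm, 28 mm high. Origin under its centre at the skirts' foot: web underside at 16, tab top at 48 mm, z up. Seated, the web rests on blue's top. The flat orange bar on the far form pad is not it.
- green: Loose green carton with a white label, 110 (x) x 60 (y) x 45 (z) mm, another customer's: leave it alone. Origin at the centre of its underside, x along its length.
- wedge: Loose silver aluminium measuring wedge, stepped, 100 (x) x 34 (y) mm, rising from 8 mm at -x to 32 mm at +x: leave it alone. Origin at the centre of its underside.
- stamp: Loose wooden hand stamp standing on its round black foot, 42 mm across, 53 mm high: leave it alone. Origin at the centre of its underside.
Mind the look-alikes: they are no part of the job. Of the things shaped like the clip, the orange one is meant. What is shaped like the blue but yellow is not meant.

How it is judged:
By the outcome, as a careful person would: the job done as asked, in the order asked, and still so for the second after the job is handed in, with the robot touching nothing.
It also fails if it takes over 139 s, if anything falls off the work surface, if the arm or the gripper's body presses on something with over 40 N, if the wrist force passes 120 N, or if a joint passes its speed limit or range.

## Working session

There is one attempt and no reset: what is moved stays moved. The work goes in short steps, Python scripts to look and compute and a tool call to move; the robot and the scene stay as the last step left them, time stands still between calls to the robot, and variables do not carry over. Pictures are saved under pics/ and viewed, about 12 in all and at most 16, crops included, and the job is handed in when it is done.

Besides the shell and the picture viewer there is one more tool, called after "Request:" by a JSON object that holds its "name" and its "arguments", one argument or row to a line. drive_tool: Moves the arm, as the interface text tells. Its arguments: {"type":"object","properties":{"targets":{"type":"array","items":{"type":"object","properties":{"rx":{"type":"number"},"ry":{"type":"number"},"rz":{"type":"number"},"tx":{"type":"number"},"ty":{"type":"number"},"tz":{"type":"number"},"grip":{"type":"number"}}}},"force":{"type":"number"}},"required":["targets"]}

```bash
ls; mkdir -p pics; python3 - <<'E'
from plant import monitor, grab_frame, camera_info, env
import cv2
print(monitor.get_obs(), env.tcp_to_grasp)
for n in ("scene","top"):
    cv2.imwrite(f"pics/{n}0.png",grab_frame(n)); print(n,camera_info(n))
print(camera_info("wrist"))
E
```

```text
pics
{'clock': 0.0, 'joint_pos': array([ 1.13550639,  0.59210942,  0.04824376,  1.60985484, -0.03334294,
        0.94267684, -0.03369522]), 'dq': array([ 1.20468319e-03,  4.26561442e-05,  2.80719692e-03,  3.58094359e-04,
       -6.21504553e-04, -4.11029507e-04,  5.00244353e-04]), 'effort': array([-4.42792098e-04, -5.48691881e+01,  1.54613927e+00, -1.98127770e+01,
        9.29422356e-03,  8.71542696e-03, -2.51512667e-06]), 'ee_pos': array([ 0.24282829, -0.68240815,  0.3027341 ]), 'tcp_rot': array([-1.57304053e+00, -6.07736413e-05, -2.79969691e+00]), 'force': array([0.2017558 , 0.09849958, 0.24570529]), 'moment': array([0.01600449, 0.01038051, 0.01040923]), 'opening': 0.08540212597585843} 0.0539
scene {'fx': 452.06089912020775, 'fy': 452.06089912020775, 'cx': 311.06647364722613, 'cy': 239.97062045630904, 'origin': array([0.86189103, 0.55746271, 0.63886761]), 'rotation': array([8.49111952e-01, 2.39958407e-03, 2.55310648e+00])}
top {'fx': 437.95851966456286, 'fy': 437.95851966456286, 'cx': 316.8829832552749, 'cy': 241.36645363926706, 'origin': array([0.2823324 , 0.00295623, 1.04852955]), 'rotation': array([ 0.20756125, -0.00540611, -1.55085336])}
{'fx': 371.64829954431775, 'fy': 371.64829954431775, 'cx': 313.8059011355212, 'cy': 234.41735497539165, 'origin': array([ 0.30530976, -0.65983083,  0.3735678 ]), 'rotation': array([-0.26720861,  0.00280421, -1.22817794])}
```

View pics/top0.png

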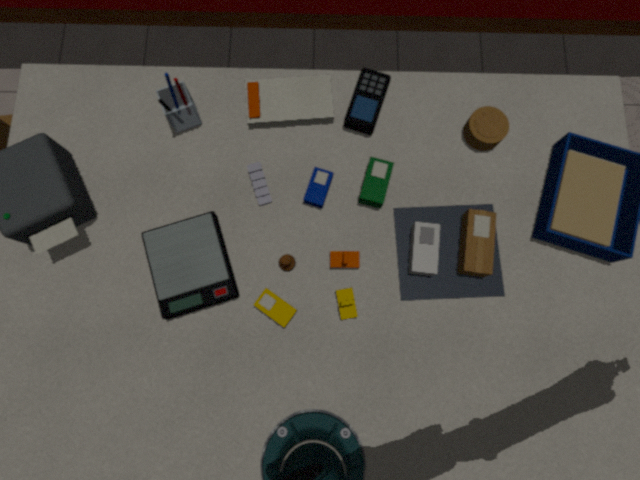

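View pics/scene0.png

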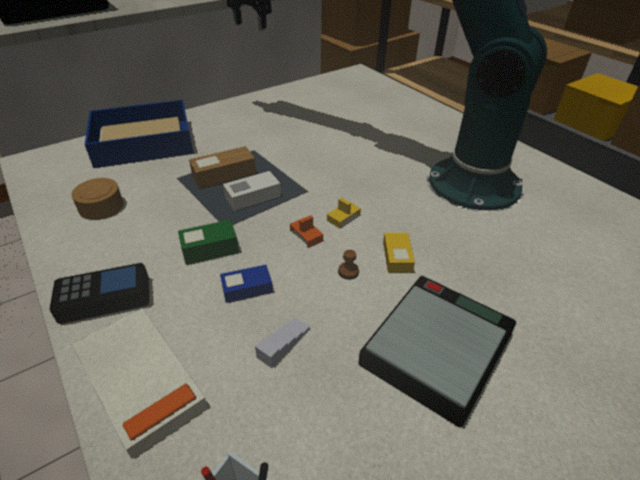

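The top view shows scale (190,262), brown (478,243), white (425,248), blue (319,187), orange clip (344,260), green (376,182), wedge (260,185) and stamp (287,262). The scale's strip faces the robot. The scene view agrees.

```bash
cat > h.py <<'E'
import numpy as np, cv2
from scipy.spatial.transform import Rotation as R
from plant import monitor, grab_frame, camera_info, env
def cast(ci,px,z):
    px=np.atleast_2d(np.float64(px)); u=(px[:,0]-ci['cx'])/ci['fx']; v=(px[:,1]-ci['cy'])/ci['fy']
    if ci.get('fish'):
        r=np.hypot(u,v)+1e-12; d=np.c_[u/r*np.sin(r),-v/r*np.sin(r),-np.cos(r)]
    else: d=np.c_[u,-v,-np.ones_like(u)]
    d=d@R.from_euler('xyz',ci['rotation']).as_matrix().T; o=np.array(ci['origin'])
    return (o+d*((z-o[2])/d[:,2])[:,None])
def cam(n):
    ci=dict(camera_info(n)); ci['fish']=n=='wrist'; return ci,grab_frame(n)
def blobs(mask,amin=80):
    cs,_=cv2.findContours(mask.astype(np.uint8),cv2.RETR_EXTERNAL,cv2.CHAIN_APPROX_NONE)
    return [c[:,0] for c in cs if cv2.contourArea(c)>amin]
def rect(ci,c,z):
    p=cast(ci,c,z)[:,:2]*1000
    (x,y),(w,h),a=cv2.minAreaRect(p.astype(np.float32))
    if w<h: w,h,a=h,w,a+90
    return np.round([x,y,w,h,(a+90)%180-90],1)   # mm, deg of long side
E
python3 - <<'E'
from h import *
ci,im=cam("top"); cv2.imwrite("pics/t.png",im)
hsv=cv2.cvtColor(im,cv2.COLOR_BGR2HSV)
for n,p in dict(brown=(470,255),brownside=(478,274),label=(482,225),white=(425,260),whiteside=(425,273),wl=(427,235),mat=(450,280),blue=(316,195),blueside=(316,204),clip=(337,260),pan=(180,250),base=(236,280),counter=(300,350)).items():
    print(n,hsv[p[1],p[0]],cast(ci,p,.04)[0].round(3))
a=cv2.resize(im[195:330,130:250],None,fx=3.2,fy=3.2,interpolation=cv2.INTER_CUBIC)
b=cv2.resize(im[195:330,390:510],None,fx=3.2,fy=3.2,interpolation=cv2.INTER_CUBIC)
cv2.imwrite("pics/crop1.png",np.hstack([a,b]))
E
```

```text
brown [ 19 144  90] [ 0.47  -0.358  0.04 ]
brownside [ 18 170  33] [ 0.425 -0.374  0.04 ]
label [ 26  30 121] [ 0.543 -0.39   0.04 ]
white [ 23  17 123] [ 0.456 -0.252  0.04 ]
whiteside [36 20 64] [ 0.425 -0.251  0.04 ]
wl [23 12 86] [ 0.516 -0.258  0.04 ]
mat [103  30  59] [ 0.41  -0.308  0.04 ]
blue [109 224  90] [0.609 0.006 0.04 ]
blueside [110 233  47] [0.586 0.006 0.04 ]
clip [ 14 255 117] [ 0.451 -0.046  0.04 ]
pan [72 14 89] [0.467 0.322 0.04 ]
base [21 27 94] [0.4   0.187 0.04 ]
counter [ 20  21 111] [0.246 0.035 0.04 ]
```

View pics/crop1.png

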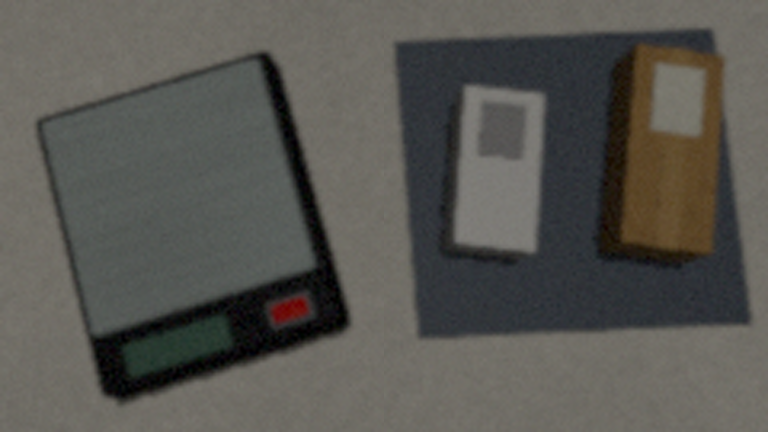

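The crop shows the pan bounded by black edges (about 40-315 x 60-335 in the left tile). The brown and white tops are bright and their sides dark, so top faces can be masked by brightness.

```bash
cat >> h.py <<'E'
def tops(ci,im,roi=None):
    h,s,v=[a.astype(int) for a in cv2.split(cv2.cvtColor(cv2.GaussianBlur(im,(3,3),0),cv2.COLOR_BGR2HSV))]
    return h,s,v
E
python3 - <<'E'
from h import *
ci,im=cam("top"); h,s,v=tops(ci,im)
yy,xx=np.mgrid[:480,:640]
def box(x0,y0,x1,y1): return (xx>x0)&(xx<x1)&(yy>y0)&(yy<y1)
M=dict(pan=((h>40)&(h<110)&(v>62)&(s<45)&box(130,200,245,310),.05),
 brown=((v>62)&((s>60)|(v>95))&box(450,205,500,280),.05),
 white=((v>75)&box(404,216,446,278),.04),
 blue=(((h>95)&(h<125)&(s>100)&(v>65)|(v>90)&box(312,170,328,188))&box(300,160,338,212),.03),
 clip=((h<22)&(s>150)&box(325,245,365,275),.02),
 green=((h>50)&(h<90)&(s>80)&(v>50)&box(350,150,400,212),.045))
for n,(m,z) in M.items():
    m=cv2.morphologyEx(m.astype(np.uint8),cv2.MORPH_OPEN,np.ones((3,3)))
    m=cv2.morphologyEx(m,cv2.MORPH_CLOSE,np.ones((5,5)))
    for c in blobs(m): print(n,rect(ci,c,z))
E
```

```text
pan [454.3 307.1 165.  164.5 -71.2]
brown [ 509.5 -384.9  166.5   75.5   -7.5]
white [ 487.2 -254.6  121.9   61.8   -5.3]
blue [635.8   1.   87.9  48.6 -16.8]
clip [457.6 -63.8  67.1  38.6 -88.8]
green [ 649.1 -138.   106.5   58.4  -14.6]
```

```bash
cat >> h.py <<'E'
def go(x,y,z,yaw):
    """grasp-point goal (m), parcel yaw (deg, mod 180) -> levelling/turn first, then shift in turned tool axes"""
    o=monitor.get_obs(); Rc=R.from_euler('xyz',o['tcp_rot'])
    yc=np.degrees(o['tcp_rot'][2]); yaw=yaw+180*round((yc-yaw)/180)
    Rg=R.from_euler('xyz',[-90,0,yaw],degrees=True)
    p=np.array([x,y,z+env.tcp_to_grasp])-o['ee_pos']
    print('turn',(Rc.inv()*Rg).as_rotvec().round(4),'shift after turn',(Rg.inv().apply(p)).round(4),'shift now',(Rc.inv().apply(p)).round(4),'t',o['clock'],'grasp',(o['ee_pos']-[0,0,env.tcp_to_grasp]).round(4),'open',round(o['opening'],4),'F',o['force'].round(1))
E
python3 -c "
from h import *
go(.49,-.385,.25,-5)"
```

```text
turn [1.400e-03 4.291e-01 4.000e-04] shift after turn [-0.2202 -0.0008 -0.3181] shift now [-0.3326 -0.0005 -0.1976] t 0.2 grasp [ 0.2429 -0.6827  0.2492] open 0.0855 F [-0.9 -0.9 -0.8]
```

Request:
{"name": "drive_tool", "arguments": {
  "targets": [
    {"ry":0.143},
    {"ry":0.143},
    {"ry":0.143},
    {"tx":-0.0315,"tz":-0.0455},
    {"tx":-0.0315,"tz":-0.0455},
    {"tx":-0.0315,"tz":-0.0455},
    {"tx":-0.0315,"tz":-0.0455},
    {"tx":-0.0315,"tz":-0.0455},
    {"tx":-0.0315,"tz":-0.0455},
    {"tx":-0.0315,"tz":-0.0455}
  ]
}}

```text
invalid input
```

```bash
python3 -c "
from h import *
go(.49,-.385,.25,-5)
ci,im=cam('wrist');cv2.imwrite('pics/w1.png',im);print(ci)
go(.49,-.385,.25,-5)"
```

```text
turn [1.400e-03 4.291e-01 4.000e-04] shift after turn [-0.2202 -0.0008 -0.3181] shift now [-0.3326 -0.0005 -0.1976] t 0.2 grasp [ 0.2429 -0.6827  0.2492] open 0.0855 F [-0.9 -0.9 -0.8]
{'fx': 371.64829954431775, 'fy': 371.64829954431775, 'cx': 313.8059011355212, 'cy': 234.41735497539165, 'origin': array([ 0.30535674, -0.65997999,  0.37388715]), 'rotation': array([-0.26718342,  0.00216791, -1.22819289]), 'fish': True}
turn [1.100e-03 4.291e-01 3.000e-04] shift after turn [-0.2202 -0.0006 -0.3182] shift now [-0.3326 -0.0004 -0.1977] t 0.25 grasp [ 0.2429 -0.6828  0.2494] open 0.0855 F [ 0.  -0.6  0.8]
```

View pics/w1.png

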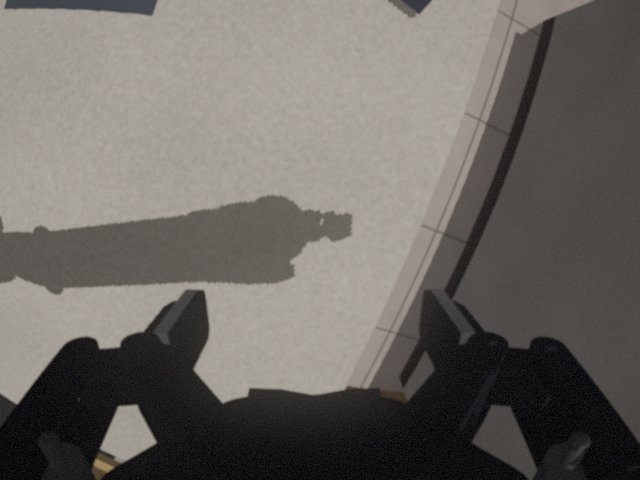

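The move was refused because its rows were incomplete, so the wrist picture shows only the start pose: bare counter, with the fingers at about (190,320) and (440,320). I'll give full rows from now on.

Request:
{"name": "drive_tool", "arguments": {
  "targets": [
    {"rx":0,"ry":0.143,"rz":0,"tx":0,"ty":0,"tz":0,"grip":0},
    {"rx":0,"ry":0.143,"rz":0,"tx":0,"ty":0,"tz":0,"grip":0},
    {"rx":0,"ry":0.143,"rz":0,"tx":0,"ty":0,"tz":0,"grip":0},
    {"rx":0,"ry":0,"rz":0,"tx":-0.0315,"ty":0,"tz":-0.0455,"grip":0},
    {"rx":0,"ry":0,"rz":0,"tx":-0.0315,"ty":0,"tz":-0.0455,"grip":0},
    {"rx":0,"ry":0,"rz":0,"tx":-0.0315,"ty":0,"tz":-0.0455,"grip":0},
    {"rx":0,"ry":0,"rz":0,"tx":-0.0315,"ty":0,"tz":-0.0455,"grip":0},
    {"rx":0,"ry":0,"rz":0,"tx":-0.0315,"ty":0,"tz":-0.0455,"grip":0},
    {"rx":0,"ry":0,"rz":0,"tx":-0.0315,"ty":0,"tz":-0.0455,"grip":0},
    {"rx":0,"ry":0,"rz":0,"tx":-0.0315,"ty":0,"tz":-0.0455,"grip":0}
  ],
  "force": 40
}}

```text
clock: 1.25
ee_pos: [0.4707, -0.4194, 0.3005]
tcp_rot: [-1.565, -0.005, 3.016]
force: [0.8, -0.6, 0.5]
opening: 0.0858
```

```bash
python3 -c "
from h import *
go(.49,-.385,.25,-5)
ci,im=cam('wrist');cv2.imwrite('pics/w2.png',im);print(ci)
go(.49,-.385,.25,-5)"
```

```text
turn [-0.0061 -0.0381  0.0049] shift after turn [-0.0162 -0.0034 -0.0359] shift now [-0.0148 -0.0037 -0.0365] t 1.25 grasp [ 0.4707 -0.4194  0.2466] open 0.0858 F [ 0.8 -0.6  0.5]
{'fx': 371.64829954431775, 'fy': 371.64829954431775, 'cx': 313.8059011355212, 'cy': 234.41735497539165, 'origin': array([ 0.53688789, -0.42712394,  0.37093323]), 'rotation': array([-0.27239192, -0.0049042 , -1.69542968]), 'fish': True}
turn [ 0.0019 -0.0242  0.0003] shift after turn [-0.0084 -0.0038 -0.0255] shift now [-0.0078 -0.0038 -0.0257] t 1.3 grasp [ 0.4794 -0.4097  0.2462] open 0.0852 F [ 5.7  5.1 -0.9]
```

Request:
{"name": "drive_tool", "arguments": {
  "targets": [
    {"rx":0,"ry":-0.02,"rz":0,"tx":-0.008,"ty":0,"tz":-0.02,"grip":0},
    {"rx":0,"ry":0,"rz":0,"tx":0,"ty":0,"tz":0,"grip":0},
    {"rx":0,"ry":0,"rz":0,"tx":0,"ty":0,"tz":0,"grip":0}
  ]
}}

```text
clock: 1.6
ee_pos: [0.4939, -0.3852, 0.2999]
tcp_rot: [-1.574, 0.001, 3.062]
force: [-0.1, -0.9, 0.3]
opening: 0.0855
```

```bash
python3 -c "
from h import *
go(.49,-.385,.25,-5)
ci,im=cam('wrist');cv2.imwrite('pics/w2.png',im)
import json; json.dump({k:(v.tolist() if hasattr(v,'tolist') else v) for k,v in ci.items()},open('w2.json','w'))"
```

```text
turn [ 0.0036  0.0072 -0.0008] shift after turn [ 0.0039 -0.004   0.0002] shift now [ 0.0039 -0.004   0.0001] t 1.6 grasp [ 0.4939 -0.3852  0.246 ] open 0.0855 F [-0.1 -0.9  0.3]
```

View pics/w2.png

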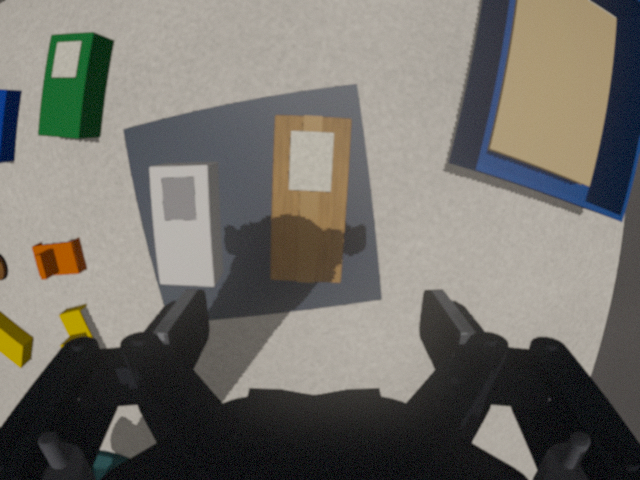

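Wrist view shows brown's top at corners (276,116), (351,118), (342,282), (271,280) and white's top at (150,167), (208,165), (214,287), (160,285).

```bash
cat >> h.py <<'E'
def corners(ci,c,z):
    p=cast(ci,c,z)[:,:2]*1000; a,b,c,d=p   # far-left, far-right, near-right, near-left
    v=(a+b-c-d)/2; w=(a+d-b-c)/2
    return p.mean(0).round(1),[round(float(np.linalg.norm(e)),1) for e in (v,w)],np.degrees(np.arctan2(v[1],v[0])).round(1),(np.degrees(np.arctan2(w[1],w[0]))-90).round(1)
E
python3 - <<'E'
from h import *
import json; ci=json.load(open('w2.json')); im=cv2.imread('pics/w2.png')
print(corners(ci,[(276,116),(351,118),(342,282),(271,280)],.05))
print(corners(ci,[(150,167),(208,165),(214,287),(160,285)],.04))
h,s,v=tops(ci,im)
m=((h<30)&(s>60)|(v>110))[100:300,255:365]; m=cv2.morphologyEx(m.astype(np.uint8),cv2.MORPH_CLOSE,np.ones((15,15)))
for c in blobs(m,2000): print(rect(ci,c+[255,100],.05))
go(.512,-.387,.02,-5)
E
```

```text
(array([ 502.2, -380.7]), [149.0, 65.2], np.float64(-7.1), np.float64(-6.1))
(array([ 485.9, -255.2]), [120.1, 59.1], np.float64(-5.7), np.float64(-4.9))
[ 509.6 -386.7  167.6   79.    -7.7]
turn [ 0.0047  0.0073 -0.0012] shift after turn [-0.0179  0.2259  0.0008] shift now [-0.0176  0.226   0.002 ] t 1.65 grasp [ 0.4943 -0.3847  0.2459] open 0.0856 F [0.3 1.3 0.5]
```

```bash
python3 - <<'E'
from h import *
go(.5022,-.3807,.028,-6.6)
E
```

```text
turn [ 0.0047  0.0352 -0.0011] shift after turn [-0.0074  0.2179 -0.0049] shift now [-0.0073  0.218  -0.0036] t 1.65 grasp [ 0.4943 -0.3847  0.2459] open 0.0856 F [0.3 1.3 0.5]
```

Request:
{"name": "drive_tool", "arguments": {
  "targets": [
    {"rx":0.004,"ry":0.035,"rz":0,"tx":-0.0075,"ty":0,"tz":-0.004,"grip":0},
    {"rx":0,"ry":0,"rz":0,"tx":0,"ty":0.04,"tz":0,"grip":0},
    {"rx":0,"ry":0,"rz":0,"tx":0,"ty":0.04,"tz":0,"grip":0},
    {"rx":0,"ry":0,"rz":0,"tx":0,"ty":0.04,"tz":0,"grip":0},
    {"rx":0,"ry":0,"rz":0,"tx":0,"ty":0,"tz":0,"grip":0},
    {"rx":0,"ry":0,"rz":0,"tx":0,"ty":0,"tz":0,"grip":0}
  ]
}}

```text
clock: 2.25
ee_pos: [0.4991, -0.3925, 0.1801]
tcp_rot: [-1.563, 0.007, 3.011]
force: [0.3, -0.9, 0.9]
opening: 0.0851
```

```bash
python3 - <<'E'
from h import *
go(.5022,-.3807,.028,-6.6)
E
```

```text
turn [-0.0077 -0.0158 -0.0067] shift after turn [-0.0017  0.0982 -0.0121] shift now [-0.0009  0.0981 -0.0129] t 2.25 grasp [ 0.4991 -0.3925  0.1262] open 0.0851 F [ 0.3 -0.9  0.9]
```

Request:
{"name": "drive_tool", "arguments": {
  "targets": [
    {"rx":-0.008,"ry":-0.016,"rz":-0.006,"tx":-0.001,"ty":0,"tz":-0.0125,"grip":0},
    {"rx":0,"ry":0,"rz":0,"tx":0,"ty":0,"tz":0,"grip":0},
    {"rx":0,"ry":0,"rz":0,"tx":0,"ty":0.02,"tz":0,"grip":0},
    {"rx":0,"ry":0,"rz":0,"tx":0,"ty":0.02,"tz":0,"grip":0},
    {"rx":0,"ry":0,"rz":0,"tx":0,"ty":0,"tz":0,"grip":0},
    {"rx":0,"ry":0,"rz":0,"tx":0,"ty":0,"tz":0,"grip":0}
  ]
}}

```text
clock: 2.85
ee_pos: [0.507, -0.3835, 0.1509]
tcp_rot: [-1.563, 0.018, 3.027]
force: [-1.1, 0.5, -0.1]
opening: 0.0853
```

```bash
python3 - <<'E'
from h import *
go(.5022,-.3807,.028,-6.6)
E
```

```text
turn [-0.0078  0.0009 -0.0175] shift after turn [ 0.0051  0.069  -0.0022] shift now [ 0.0063  0.0689 -0.0028] t 2.85 grasp [ 0.507  -0.3835  0.097 ] open 0.0853 F [-1.1  0.5 -0.1]
```

Request:
{"name": "drive_tool", "arguments": {
  "targets": [
    {"rx":-0.008,"ry":0,"rz":-0.0175,"tx":0.005,"ty":0,"tz":-0.002,"grip":0},
    {"rx":0,"ry":0,"rz":0,"tx":0,"ty":0,"tz":0,"grip":0},
    {"rx":0,"ry":0,"rz":0,"tx":0,"ty":0.02,"tz":0,"grip":0},
    {"rx":0,"ry":0,"rz":0,"tx":0,"ty":0.02,"tz":0,"grip":0},
    {"rx":0,"ry":0,"rz":0,"tx":0,"ty":0,"tz":0,"grip":0},
    {"rx":0,"ry":0,"rz":0,"tx":0,"ty":0,"tz":0,"grip":0}
  ]
}}

```text
clock: 3.45
ee_pos: [0.5052, -0.3831, 0.1173]
tcp_rot: [-1.566, 0.009, 3.028]
force: [0.4, -0.6, 1.1]
opening: 0.0854
```

```bash
python3 - <<'E'
from h import *
go(.5022,-.3807,.028,-6.6)
E
```

```text
turn [-0.0047  0.0011 -0.0088] shift after turn [ 0.0033  0.0354 -0.002 ] shift now [ 0.0036  0.0354 -0.0022] t 3.45 grasp [ 0.5052 -0.3831  0.0634] open 0.0854 F [ 0.4 -0.6  1.1]
```

Request:
{"name": "drive_tool", "arguments": {
  "targets": [
    {"rx":-0.005,"ry":0,"rz":-0.009,"tx":0.0035,"ty":0,"tz":-0.002,"grip":0},
    {"rx":0,"ry":0,"rz":0,"tx":0,"ty":0.018,"tz":0,"grip":0},
    {"rx":-0.002,"ry":0,"rz":-0.004,"tx":0,"ty":0.018,"tz":0,"grip":0},
    {"rx":0,"ry":0,"rz":0,"tx":0,"ty":0,"tz":0,"grip":0},
    {"rx":0,"ry":0,"rz":0,"tx":0,"ty":0,"tz":0,"grip":0}
  ]
}}

```text
clock: 3.95
ee_pos: [0.5027, -0.3813, 0.081]
tcp_rot: [-1.572, -0.002, 3.027]
force: [0.3, -0.2, -0.4]
opening: 0.0854
```

```bash
python3 - <<'E'
from h import *
go(.5022,-.3807,.028,-6.6)
E
```

```text
turn [0.0012 0.001  0.0021] shift after turn [ 0.0006 -0.0009 -0.0006] shift now [ 0.0006 -0.0009 -0.0006] t 3.95 grasp [ 0.5027 -0.3813  0.0271] open 0.0854 F [ 0.3 -0.2 -0.4]
```

Request:
{"name": "drive_tool", "arguments": {
  "targets": [
    {"rx":0,"ry":0,"rz":0,"tx":0,"ty":0,"tz":0,"grip":0.15},
    {"rx":0,"ry":0,"rz":0,"tx":0,"ty":0,"tz":0,"grip":0.3},
    {"rx":0,"ry":0,"rz":0,"tx":0,"ty":0,"tz":0,"grip":1},
    {"rx":0,"ry":0,"rz":0,"tx":0,"ty":0,"tz":0,"grip":1},
    {"rx":0,"ry":0,"rz":0,"tx":0,"ty":0,"tz":0,"grip":1},
    {"rx":0,"ry":0,"rz":0,"tx":0,"ty":0,"tz":0,"grip":1},
    {"rx":0,"ry":0,"rz":0,"tx":0,"ty":0,"tz":0,"grip":1}
  ],
  "force": 60
}}

```text
clock: 4.65
ee_pos: [0.5025, -0.3811, 0.081]
tcp_rot: [-1.572, -0.003, 3.027]
force: [-0.5, -0.6, -1.8]
opening: 0.0657
```

Request:
{"name": "drive_tool", "arguments": {
  "targets": [
    {"rx":0,"ry":0,"rz":0,"tx":0,"ty":-0.02,"tz":0,"grip":1},
    {"rx":0,"ry":0,"rz":0,"tx":0,"ty":-0.03,"tz":0,"grip":1},
    {"rx":0,"ry":0,"rz":0,"tx":0,"ty":-0.03,"tz":0,"grip":1},
    {"rx":0,"ry":0,"rz":0,"tx":0,"ty":-0.03,"tz":0,"grip":1},
    {"rx":0,"ry":0,"rz":0,"tx":0,"ty":-0.03,"tz":0,"grip":1},
    {"rx":0,"ry":0,"rz":0,"tx":0,"ty":0,"tz":0,"grip":1},
    {"rx":0,"ry":0,"rz":0,"tx":0,"ty":0,"tz":0,"grip":1}
  ]
}}

```text
clock: 5.35
ee_pos: [0.5, -0.3792, 0.222]
tcp_rot: [-1.577, -0.012, 3.028]
force: [0.5, -0.2, -3.8]
opening: 0.0654
```

```bash
python3 - <<'E'
from h import *
ci,im=cam("wrist"); cv2.imwrite("pics/w3.png",im); 
go(.454,.307,.15,18.8)
E
```

```text
turn [ 0.0085 -0.4422  0.0095] shift after turn [-0.1774  0.0181 -0.6648] shift now [ 0.1239  0.0236 -0.6766] t 5.4 grasp [ 0.5003 -0.3795  0.1681] open 0.0649 F [ 0.6 -0.4 -1.2]
```

View pics/w3.png

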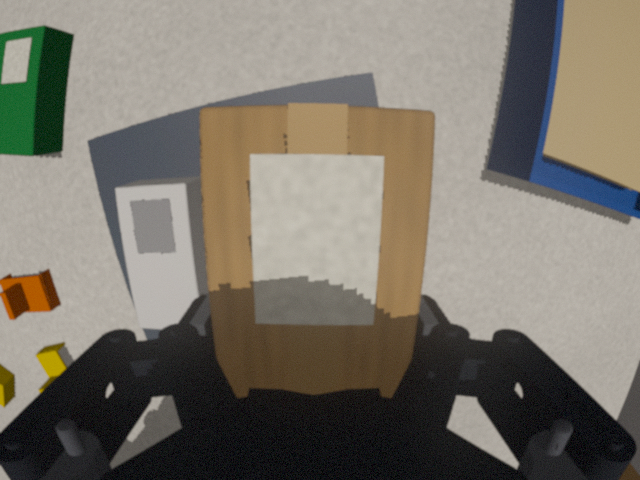

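Brown is held, with its far top edge at about (201,108)-(433,112). Next I'll work out its offset in hand and refine the pan pose from both fixed cameras.

```bash
python3 - <<'E'
from h import *
o=monitor.get_obs(); ci=dict(camera_info("wrist"));ci['fish']=True
Rt=R.from_euler('xyz',o['tcp_rot']); zt=o['ee_pos'][2]-.0539-.0271+.05
print('edge in tool',Rt.inv().apply(cast(ci,[(201,108),(433,112)],zt)-o['ee_pos']).round(4))
ci,im=cam("top"); h,s,v=tops(ci,im)
m=((h>40)&(h<110)&(v>62)&(s<45)); m[:200]=0;m[310:]=0;m[:,:130]=0;m[:,245:]=0
m=cv2.morphologyEx(m.astype(np.uint8),cv2.MORPH_OPEN,np.ones((3,3)));m=cv2.morphologyEx(m,cv2.MORPH_CLOSE,np.ones((5,5)))
c=max(blobs(m),key=len); print(rect(ci,c,.05))
q=cv2.approxPolyDP(c.astype(np.int32)[:,None],8,True)[:,0]; p=cast(ci,q,.05)[:,:2]*1000; print(q.tolist(),p.round(1).tolist(),p.mean(0))
e=np.roll(p,-1,0)-p; print(np.degrees(np.arctan2(e[:,1],e[:,0])).round(1),np.linalg.norm(e,axis=1).round(1))
ci,im=cam("scene"); h,s,v=tops(ci,im); cv2.imwrite("pics/s2.png",im)
m=((h>40)&(h<110)&(v>62)&(s<60)); m[:285]=0;m[:,:355]=0;m[:,520:]=0;m[425:]=0
m=cv2.morphologyEx(m.astype(np.uint8),cv2.MORPH_OPEN,np.ones((3,3)));m=cv2.morphologyEx(m,cv2.MORPH_CLOSE,np.ones((5,5)))
c=max(blobs(m),key=len); print('scene',rect(ci,c,.05)); print(im[340,430],h[340,430],s[340,430],v[340,430])
E
```

```text
edge in tool [[-0.0747  0.0304 -0.0315]
 [-0.0737  0.03    0.0325]]
[454.  306.8 165.9 165.1 -71.2]
[[209, 213], [143, 233], [158, 299], [227, 278]] [[555.7, 257.6], [504.1, 408.0], [351.9, 358.5], [402.7, 205.6]] [453.59569695 307.40647274]
[ 108.9 -162.   -71.6   18.8] [159.  160.  161.2 161.5]
scene [458.5 306.  167.5 165.1  18.9]
[116 121 114] 68 17 120
```

Request:
{"name": "drive_tool", "arguments": {
  "targets": [
    {"rx":0,"ry":-0.11,"rz":0,"tx":0,"ty":0,"tz":0,"grip":1},
    {"rx":0,"ry":-0.11,"rz":0,"tx":0,"ty":0,"tz":0,"grip":1},
    {"rx":0,"ry":-0.11,"rz":0,"tx":0,"ty":0,"tz":0,"grip":1},
    {"rx":0,"ry":-0.11,"rz":0,"tx":0,"ty":0,"tz":0,"grip":1},
    {"rx":0,"ry":0,"rz":0,"tx":-0.006,"ty":0,"tz":-0.02,"grip":1},
    {"rx":0,"ry":0,"rz":0,"tx":-0.01,"ty":0,"tz":-0.04,"grip":1},
    {"rx":0,"ry":0,"rz":0,"tx":-0.01,"ty":0,"tz":-0.04,"grip":1},
    {"rx":0,"ry":0,"rz":0,"tx":-0.01,"ty":0,"tz":-0.04,"grip":1},
    {"rx":0,"ry":0,"rz":0,"tx":-0.01,"ty":0,"tz":-0.02,"grip":1},
    {"rx":0,"ry":0,"rz":0,"tx":0,"ty":0,"tz":0,"grip":1}
  ]
}}

```text
clock: 6.5
ee_pos: [0.4813, -0.2064, 0.2065]
tcp_rot: [-1.603, -0.029, -2.801]
force: [0.0, 0.0, -3.1]
opening: 0.0652
```

```bash
python3 - <<'E'
from h import *
go(.455,.307,.15,18.6)
E
```

```text
turn [0.032  0.0153 0.029 ] shift after turn [-0.1388  0.0026 -0.495 ] shift now [-0.1466  0.0143 -0.4926] t 6.5 grasp [ 0.4813 -0.2064  0.1526] open 0.0652 F [ 0.   0.  -3.1]
```

Request:
{"name": "drive_tool", "arguments": {
  "targets": [
    {"rx":0.032,"ry":0.015,"rz":0.029,"tx":-0.005,"ty":-0.005,"tz":-0.02,"grip":1},
    {"rx":0.004,"ry":0,"rz":0.004,"tx":-0.013,"ty":-0.005,"tz":-0.045,"grip":1},
    {"rx":0.004,"ry":0,"rz":0.004,"tx":-0.013,"ty":-0.005,"tz":-0.045,"grip":1},
    {"rx":0.004,"ry":0,"rz":0.004,"tx":-0.013,"ty":-0.005,"tz":-0.045,"grip":1},
    {"rx":0.004,"ry":0,"rz":0.004,"tx":-0.013,"ty":0,"tz":-0.045,"grip":1},
    {"rx":0.004,"ry":0,"rz":0.004,"tx":-0.013,"ty":0,"tz":-0.045,"grip":1},
    {"rx":0.004,"ry":0,"rz":0.004,"tx":-0.013,"ty":0,"tz":-0.045,"grip":1},
    {"rx":0.004,"ry":0,"rz":0.004,"tx":-0.013,"ty":0,"tz":-0.045,"grip":1},
    {"rx":0,"ry":0,"rz":0,"tx":0,"ty":0,"tz":-0.02,"grip":1},
    {"rx":0,"ry":0,"rz":0,"tx":0,"ty":0,"tz":0,"grip":1}
  ]
}}

```text
clock: 7.5
ee_pos: [0.4652, 0.1646, 0.2143]
tcp_rot: [-1.536, 0.024, -2.832]
force: [-0.5, 0.4, -3.6]
opening: 0.0657
```

```bash
python3 - <<'E'
from h import *
go(.455,.307,.12,18.6)
E
```

```text
turn [-0.035  -0.0154 -0.0232] shift after turn [-0.0357  0.0404 -0.1383] shift now [-0.0327  0.0363 -0.1401] t 7.5 grasp [0.4652 0.1646 0.1604] open 0.0657 F [-0.5  0.4 -3.6]
```

Request:
{"name": "drive_tool", "arguments": {
  "targets": [
    {"rx":-0.035,"ry":-0.015,"rz":-0.023,"tx":-0.008,"ty":0,"tz":-0.03,"grip":1},
    {"rx":0,"ry":0,"rz":0,"tx":-0.008,"ty":0.005,"tz":-0.03,"grip":1},
    {"rx":0,"ry":0,"rz":0,"tx":-0.008,"ty":0.005,"tz":-0.03,"grip":1},
    {"rx":0,"ry":0,"rz":0,"tx":-0.008,"ty":0.005,"tz":-0.03,"grip":1},
    {"rx":0,"ry":0,"rz":0,"tx":0,"ty":0,"tz":0,"grip":1},
    {"rx":0,"ry":0,"rz":0,"tx":0,"ty":0,"tz":0,"grip":1},
    {"rx":0,"ry":0,"rz":0,"tx":0,"ty":0,"tz":0,"grip":1}
  ]
}}

```text
clock: 8.2
ee_pos: [0.464, 0.2794, 0.1926]
tcp_rot: [-1.563, -0.007, -2.834]
force: [0.3, 0.8, -4.0]
opening: 0.0654
```

```bash
python3 - <<'E'
from h import *
go(.455,.307,.12,18.6)
E
```

```text
turn [-0.0082 -0.0169  0.0076] shift after turn [-0.0003  0.0187 -0.029 ] shift now [ 0.      0.0184 -0.0292] t 8.2 grasp [0.464  0.2794 0.1387] open 0.0654 F [ 0.3  0.8 -4. ]
```

Request:
{"name": "drive_tool", "arguments": {
  "targets": [
    {"rx":-0.008,"ry":-0.017,"rz":0.0075,"tx":0,"ty":0,"tz":-0.015,"grip":1},
    {"rx":0,"ry":0,"rz":0,"tx":0,"ty":0.01,"tz":-0.014,"grip":1},
    {"rx":0,"ry":0,"rz":0,"tx":0,"ty":0.01,"tz":0,"grip":1},
    {"rx":0,"ry":0,"rz":0,"tx":0,"ty":0,"tz":0,"grip":1},
    {"rx":0,"ry":0,"rz":0,"tx":0,"ty":0,"tz":0,"grip":1},
    {"rx":0,"ry":0,"rz":0,"tx":0,"ty":0,"tz":0,"grip":1}
  ]
}}

```text
clock: 8.8
ee_pos: [0.4549, 0.3048, 0.17]
tcp_rot: [-1.569, -0.002, -2.821]
force: [0.5, -0.3, -3.2]
opening: 0.0658
```

```bash
python3 - <<'E'
from h import *
go(.455,.307,.08,18.6)
E
```

```text
turn [-0.0018 -0.0042  0.0018] shift after turn [-0.0008  0.0361 -0.002 ] shift now [-0.0009  0.0361 -0.0021] t 8.8 grasp [0.4549 0.3048 0.1161] open 0.0658 F [ 0.5 -0.3 -3.2]
```

Request:
{"name": "drive_tool", "arguments": {
  "targets": [
    {"rx":-0.002,"ry":-0.004,"rz":0.002,"tx":-0.001,"ty":0.01,"tz":-0.002,"grip":1},
    {"rx":0,"ry":0,"rz":0,"tx":0,"ty":0.013,"tz":0,"grip":1},
    {"rx":0,"ry":0,"rz":0,"tx":0,"ty":0.008,"tz":0,"grip":1},
    {"rx":0,"ry":0,"rz":0,"tx":0,"ty":0,"tz":0,"grip":1},
    {"rx":0,"ry":0,"rz":0,"tx":0,"ty":0,"tz":0,"grip":1},
    {"rx":0,"ry":0,"rz":0,"tx":0,"ty":0,"tz":0,"grip":1}
  ]
}}

```text
clock: 9.4
ee_pos: [0.4557, 0.3064, 0.1359]
tcp_rot: [-1.57, 0.0, -2.818]
force: [0.1, 0.6, -4.0]
opening: 0.0655
```

```bash
python3 - <<'E'
from h import *
go(.455,.307,.0775,18.6)
E
```

```text
turn [-0.0003 -0.0011 -0.0001] shift after turn [ 0.0005  0.0045 -0.0008] shift now [ 0.0005  0.0045 -0.0008] t 9.4 grasp [0.4557 0.3064 0.082 ] open 0.0655 F [ 0.1  0.6 -4. ]
```

Request:
{"name": "drive_tool", "arguments": {
  "targets": [
    {"rx":0,"ry":0,"rz":0,"tx":0,"ty":0.002,"tz":-0.0005,"grip":1},
    {"rx":0,"ry":0,"rz":0,"tx":0,"ty":0.002,"tz":0,"grip":1},
    {"rx":0,"ry":0,"rz":0,"tx":0,"ty":0.001,"tz":0,"grip":1},
    {"rx":0,"ry":0,"rz":0,"tx":0,"ty":0,"tz":0,"grip":1},
    {"rx":0,"ry":0,"rz":0,"tx":0,"ty":0,"tz":0,"grip":1}
  ]
}}

```text
clock: 9.9
ee_pos: [0.4561, 0.3073, 0.1315]
tcp_rot: [-1.571, 0.002, -2.818]
force: [0.5, -0.8, -3.5]
opening: 0.0652
```

Request:
{"name": "drive_tool", "arguments": {
  "targets": [
    {"rx":0,"ry":0,"rz":0,"tx":0,"ty":0.001,"tz":0,"grip":1},
    {"rx":0,"ry":0,"rz":0,"tx":0,"ty":0,"tz":0,"grip":1},
    {"rx":0,"ry":0,"rz":0,"tx":0,"ty":0,"tz":0,"grip":1}
  ]
}}

```text
clock: 10.2
ee_pos: [0.4561, 0.3073, 0.1313]
tcp_rot: [-1.571, 0.002, -2.818]
force: [-0.7, -0.0, -1.7]
opening: 0.0652
```

Request:
{"name": "drive_tool", "arguments": {
  "targets": [
    {"rx":0,"ry":0,"rz":0,"tx":0,"ty":0.0015,"tz":0,"grip":1},
    {"rx":0,"ry":0,"rz":0,"tx":0,"ty":0.0005,"tz":0,"grip":1},
    {"rx":0,"ry":0,"rz":0,"tx":0,"ty":0,"tz":0,"grip":1}
  ]
}}

```text
clock: 10.5
ee_pos: [0.4562, 0.3073, 0.1312]
tcp_rot: [-1.572, 0.002, -2.818]
force: [-0.0, 0.1, -2.5]
opening: 0.0656
```

Request:
{"name": "drive_tool", "arguments": {
  "targets": [
    {"rx":0,"ry":0,"rz":0,"tx":0,"ty":0.003,"tz":0,"grip":1},
    {"rx":0,"ry":0,"rz":0,"tx":0,"ty":0.001,"tz":0,"grip":1},
    {"rx":0,"ry":0,"rz":0,"tx":0,"ty":0.001,"tz":0,"grip":1}
  ]
}}

```text
clock: 10.8
ee_pos: [0.4564, 0.3073, 0.1309]
tcp_rot: [-1.572, 0.002, -2.819]
force: [-0.9, -0.6, 8.3]
opening: 0.0652
```

Request:
{"name": "drive_tool", "arguments": {
  "targets": [
    {"rx":0,"ry":0,"rz":0,"tx":0,"ty":0,"tz":0,"grip":0.2},
    {"rx":0,"ry":0,"rz":0,"tx":0,"ty":0,"tz":0,"grip":0.1},
    {"rx":0,"ry":0,"rz":0,"tx":0,"ty":0,"tz":0,"grip":0},
    {"rx":0,"ry":0,"rz":0,"tx":0,"ty":0,"tz":0,"grip":0},
    {"rx":0,"ry":0,"rz":0,"tx":0,"ty":0,"tz":0,"grip":0}
  ]
}}

```text
clock: 11.3
ee_pos: [0.4579, 0.3083, 0.1305]
tcp_rot: [-1.573, 0.006, -2.819]
force: [0.6, -0.1, -0.3]
opening: 0.0853
```

Request:
{"name": "drive_tool", "arguments": {
  "targets": [
    {"rx":0,"ry":0,"rz":0,"tx":0,"ty":-0.015,"tz":0,"grip":0},
    {"rx":0,"ry":0,"rz":0,"tx":0,"ty":-0.03,"tz":0,"grip":0},
    {"rx":0,"ry":0,"rz":0,"tx":0,"ty":-0.03,"tz":0,"grip":0},
    {"rx":0,"ry":0,"rz":0,"tx":0,"ty":-0.03,"tz":0,"grip":0},
    {"rx":0,"ry":0,"rz":0,"tx":0,"ty":-0.03,"tz":0,"grip":0},
    {"rx":0,"ry":0,"rz":0,"tx":0,"ty":-0.03,"tz":0,"grip":0},
    {"rx":0,"ry":0,"rz":0,"tx":0.03,"ty":0,"tz":0,"grip":0},
    {"rx":0,"ry":0,"rz":0,"tx":0,"ty":0,"tz":0,"grip":0},
    {"rx":0,"ry":0,"rz":0,"tx":0,"ty":0,"tz":0,"grip":0}
  ]
}}

```text
clock: 12.2
ee_pos: [0.4283, 0.2976, 0.3098]
tcp_rot: [-1.576, 0.012, -2.82]
force: [-0.2, -0.7, 0.4]
opening: 0.0853
```

```bash
python3 - <<'E'
from h import *
import json
ci,im=cam('wrist');cv2.imwrite('pics/w4.png',im)
json.dump({k:(v.tolist() if hasattr(v,'tolist') else v) for k,v in ci.items()},open('w4.json','w'))
go(.486,-.255,.16,-5.3)
E
```

```text
turn [ 0.0066  0.4143 -0.0083] shift after turn [-0.1091  0.0953  0.5444] shift now [0.1202 0.0916 0.5427] t 12.25 grasp [0.4277 0.2972 0.2553] open 0.0853 F [-0.1 -0.3  0.8]
```

View pics/w4.png

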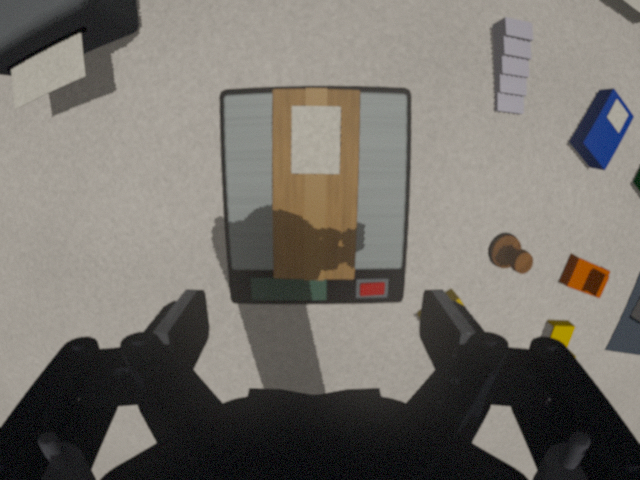

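Brown is on the pan, aligned with it: brown corners at (273,90), (360,90), (355,280), (273,278), pan corners at (225,93), (408,93), (403,269), (231,270).

```bash
python3 - <<'E'
from h import *
import json; ci=json.load(open('w4.json'))
print(corners(ci,[(273,90),(360,90),(355,280),(273,278)],.1))
print(corners(ci,[(225,93),(408,93),(403,269),(231,270)],.05))
E
```

```text
(array([455.8, 307.5]), [149.2, 66.0], np.float64(17.8), np.float64(17.8))
(array([454.1, 305.6]), [165.7, 164.9], np.float64(18.7), np.float64(18.7))
```

Request:
{"name": "drive_tool", "arguments": {
  "targets": [
    {"rx":0.006,"ry":0.138,"rz":-0.008,"tx":0,"ty":0,"tz":0,"grip":0},
    {"rx":0,"ry":0.138,"rz":0,"tx":0,"ty":0,"tz":0,"grip":0},
    {"rx":0,"ry":0.138,"rz":0,"tx":0,"ty":0,"tz":0,"grip":0},
    {"rx":0,"ry":0,"rz":0,"tx":-0.01,"ty":0,"tz":0.05,"grip":0},
    {"rx":0,"ry":0,"rz":0,"tx":-0.01,"ty":0,"tz":0.05,"grip":0},
    {"rx":0,"ry":0,"rz":0,"tx":-0.01,"ty":0,"tz":0.05,"grip":0},
    {"rx":0,"ry":0,"rz":0,"tx":-0.01,"ty":0,"tz":0.05,"grip":0},
    {"rx":0,"ry":0,"rz":0,"tx":-0.01,"ty":0,"tz":0.05,"grip":0},
    {"rx":0,"ry":0,"rz":0,"tx":-0.01,"ty":0,"tz":0.05,"grip":0},
    {"rx":0,"ry":0,"rz":0,"tx":-0.01,"ty":0,"tz":0.05,"grip":0}
  ]
}}

```text
clock: 13.25
ee_pos: [0.4654, -0.047, 0.3077]
tcp_rot: [-1.573, 0.002, 3.051]
force: [-0.2, -0.2, -0.5]
opening: 0.0857
```

```bash
python3 - <<'E'
from h import *
go(.486,-.255,.16,-5.3)
E
```

```text
turn [ 0.0019  0.0018 -0.0017] shift after turn [-0.0397  0.0938  0.2052] shift now [-0.0392  0.0934  0.2054] t 13.25 grasp [ 0.4654 -0.047   0.2538] open 0.0857 F [-0.2 -0.2 -0.5]
```

Request:
{"name": "drive_tool", "arguments": {
  "targets": [
    {"rx":0,"ry":0,"rz":0,"tx":-0.01,"ty":0,"tz":0.05,"grip":0},
    {"rx":0,"ry":0,"rz":0,"tx":-0.01,"ty":0,"tz":0.05,"grip":0},
    {"rx":0,"ry":0,"rz":0,"tx":-0.01,"ty":0,"tz":0.05,"grip":0},
    {"rx":0,"ry":0,"rz":0,"tx":-0.005,"ty":0.02,"tz":0.015,"grip":0},
    {"rx":0,"ry":0,"rz":0,"tx":0,"ty":0,"tz":0,"grip":0},
    {"rx":0,"ry":0,"rz":0,"tx":0,"ty":0,"tz":0,"grip":0}
  ]
}}

```text
clock: 13.85
ee_pos: [0.4852, -0.2223, 0.287]
tcp_rot: [-1.567, 0.003, 3.036]
force: [0.2, 0.6, 0.3]
opening: 0.0851
```

```bash
python3 - <<'E'
from h import *
go(.486,-.255,.1,-5.3)
E
```

```text
turn [-0.0038 -0.0131 -0.0026] shift after turn [-0.0038  0.1331  0.0325] shift now [-0.0039  0.1332  0.0319] t 13.85 grasp [ 0.4852 -0.2223  0.2331] open 0.0851 F [0.2 0.6 0.3]
```

Request:
{"name": "drive_tool", "arguments": {
  "targets": [
    {"rx":-0.004,"ry":-0.013,"rz":-0.0025,"tx":-0.004,"ty":0,"tz":0.0325,"grip":0},
    {"rx":0,"ry":0,"rz":0,"tx":0,"ty":0.04,"tz":0,"grip":0},
    {"rx":0,"ry":0,"rz":0,"tx":0,"ty":0.04,"tz":0,"grip":0},
    {"rx":0,"ry":0,"rz":0,"tx":0,"ty":0.04,"tz":0,"grip":0},
    {"rx":0,"ry":0,"rz":0,"tx":0,"ty":0,"tz":0,"grip":0},
    {"rx":0,"ry":0,"rz":0,"tx":0,"ty":0,"tz":0,"grip":0},
    {"rx":0,"ry":0,"rz":0,"tx":0,"ty":0,"tz":0,"grip":0}
  ]
}}

```text
clock: 14.55
ee_pos: [0.4934, -0.2456, 0.17]
tcp_rot: [-1.575, 0.009, 3.067]
force: [-0.2, 0.2, -0.2]
opening: 0.0851
```

```bash
python3 - <<'E'
from h import *
go(.486,-.255,.024,-5.3)
E
```

```text
turn [ 0.0048  0.0183 -0.0089] shift after turn [0.0065 0.0921 0.0101] shift now [0.0075 0.092  0.0104] t 14.55 grasp [ 0.4934 -0.2456  0.1161] open 0.0851 F [-0.2  0.2 -0.2]
```

Request:
{"name": "drive_tool", "arguments": {
  "targets": [
    {"rx":0.005,"ry":0.018,"rz":-0.009,"tx":0.007,"ty":0,"tz":0.01,"grip":0},
    {"rx":0,"ry":0,"rz":0,"tx":0,"ty":0.025,"tz":0,"grip":0},
    {"rx":0,"ry":0,"rz":0,"tx":0,"ty":0.025,"tz":0,"grip":0},
    {"rx":0,"ry":0,"rz":0,"tx":0,"ty":0,"tz":0,"grip":0},
    {"rx":0,"ry":0,"rz":0,"tx":0,"ty":0,"tz":0,"grip":0}
  ]
}}

```text
clock: 15.05
ee_pos: [0.4894, -0.2596, 0.1287]
tcp_rot: [-1.563, 0.015, 3.047]
force: [-0.5, 0.3, 0.6]
opening: 0.0851
```

```bash
python3 - <<'E'
from h import *
go(.486,-.255,.024,-5.3)
E
```

```text
turn [-0.0079 -0.0026 -0.0152] shift after turn [ 0.0038  0.0508 -0.0043] shift now [ 0.0046  0.0507 -0.0047] t 15.05 grasp [ 0.4894 -0.2596  0.0748] open 0.0851 F [-0.5  0.3  0.6]
```

Request:
{"name": "drive_tool", "arguments": {
  "targets": [
    {"rx":-0.008,"ry":-0.003,"rz":-0.015,"tx":0.004,"ty":0,"tz":-0.0045,"grip":0},
    {"rx":0,"ry":0,"rz":0,"tx":0,"ty":0.01,"tz":0,"grip":0},
    {"rx":0,"ry":0,"rz":0,"tx":0,"ty":0,"tz":0,"grip":0},
    {"rx":0,"ry":0,"rz":0,"tx":0,"ty":0,"tz":0,"grip":0}
  ]
}}

```text
clock: 15.45
ee_pos: [0.487, -0.2556, 0.1221]
tcp_rot: [-1.569, 0.005, 3.049]
force: [-0.4, -0.0, -0.2]
opening: 0.0855
```

```bash
python3 - <<'E'
from h import *
go(.486,-.255,.024,-5.3)
E
```

```text
turn [-0.0017 -0.     -0.0049] shift after turn [ 0.001   0.0442 -0.0005] shift now [ 0.0012  0.0442 -0.0006] t 15.45 grasp [ 0.487  -0.2556  0.0682] open 0.0855 F [-0.4 -0.  -0.2]
```

Request:
{"name": "drive_tool", "arguments": {
  "targets": [
    {"rx":-0.002,"ry":0,"rz":-0.006,"tx":0.001,"ty":0.016,"tz":-0.0005,"grip":0},
    {"rx":-0.001,"ry":0,"rz":-0.003,"tx":0,"ty":0.018,"tz":0,"grip":0},
    {"rx":-0.001,"ry":0,"rz":-0.003,"tx":0,"ty":0.012,"tz":0,"grip":0},
    {"rx":0,"ry":0,"rz":0,"tx":0,"ty":0.002,"tz":0,"grip":0},
    {"rx":0,"ry":0,"rz":0,"tx":0,"ty":0,"tz":0,"grip":0},
    {"rx":0,"ry":0,"rz":0,"tx":0,"ty":0,"tz":0,"grip":0}
  ]
}}

```text
clock: 16.05
ee_pos: [0.486, -0.2548, 0.0699]
tcp_rot: [-1.574, -0.009, 3.049]
force: [-0.8, 0.2, -0.1]
opening: 0.0851
```

```bash
python3 - <<'E'
from h import *
go(.486,-.255,.024,-5.3)
E
```

```text
turn [0.0031 0.0002 0.0087] shift after turn [ 0.     -0.008   0.0002] shift now [ 0.0001 -0.008   0.0001] t 16.05 grasp [ 0.486  -0.2548  0.016 ] open 0.0851 F [-0.8  0.2 -0.1]
```

Request:
{"name": "drive_tool", "arguments": {
  "targets": [
    {"rx":0.003,"ry":0,"rz":0.0085,"tx":0,"ty":-0.008,"tz":0,"grip":0},
    {"rx":0,"ry":0,"rz":0,"tx":0,"ty":0,"tz":0,"grip":0},
    {"rx":0,"ry":0,"rz":0,"tx":0,"ty":0,"tz":0,"grip":0},
    {"rx":0,"ry":0,"rz":0,"tx":0,"ty":0,"tz":0,"grip":0.2},
    {"rx":0,"ry":0,"rz":0,"tx":0,"ty":0,"tz":0,"grip":1},
    {"rx":0,"ry":0,"rz":0,"tx":0,"ty":0,"tz":0,"grip":1},
    {"rx":0,"ry":0,"rz":0,"tx":0,"ty":0,"tz":0,"grip":1},
    {"rx":0,"ry":0,"rz":0,"tx":0,"ty":0,"tz":0,"grip":1},
    {"rx":0,"ry":0,"rz":0,"tx":0,"ty":0,"tz":0,"grip":1}
  ],
  "force": 40
}}

```text
clock: 16.95
ee_pos: [0.4869, -0.2554, 0.0809]
tcp_rot: [-1.569, 0.004, 3.049]
force: [0.7, -0.2, 0.6]
opening: 0.0595
```

Request:
{"name": "drive_tool", "arguments": {
  "targets": [
    {"rx":0,"ry":0,"rz":0,"tx":0,"ty":-0.02,"tz":0,"grip":1},
    {"rx":0.001,"ry":0,"rz":0.002,"tx":0,"ty":-0.035,"tz":0,"grip":1},
    {"rx":0.001,"ry":0,"rz":0.002,"tx":0,"ty":-0.035,"tz":0,"grip":1},
    {"rx":0.001,"ry":0,"rz":0.002,"tx":0,"ty":-0.035,"tz":0,"grip":1},
    {"rx":0.001,"ry":0,"rz":0.002,"tx":0,"ty":-0.035,"tz":0,"grip":1},
    {"rx":0,"ry":0,"rz":0,"tx":0,"ty":-0.02,"tz":0,"grip":1},
    {"rx":0,"ry":0,"rz":0,"tx":0,"ty":0,"tz":0,"grip":1},
    {"rx":0,"ry":0,"rz":0,"tx":0,"ty":0,"tz":0,"grip":1}
  ]
}}

```text
clock: 17.75
ee_pos: [0.483, -0.2527, 0.2626]
tcp_rot: [-1.57, 0.002, 3.05]
force: [-0.3, 0.6, -2.5]
opening: 0.0593
```

```bash
cat >> h.py <<'E'
def inhand(c,hg,htop,name):
    """corner pixels in wrist view of held top face -> tool coords; hg grasp height over underside"""
    o=monitor.get_obs(); ci,im=cam('wrist'); cv2.imwrite(name,im)
    Rt=R.from_euler('xyz',o['tcp_rot'])
    if c: print(Rt.inv().apply(cast(ci,c,o['ee_pos'][2]-.0539-hg+htop)-o['ee_pos']).round(4))
E
python3 - <<'E'
from h import *
inhand(None,0,0,"pics/w5.png")
im=cv2.imread("pics/w5.png"); h,s,v=tops(None,im)
g=v[:,314]; print([int(x) for x in g[100:320:4]])
go(.456,.307,.2,18.5)
E
```

```text
[117, 117, 114, 116, 116, 115, 114, 114, 116, 114, 115, 115, 113, 112, 114, 174, 194, 194, 194, 194, 194, 195, 195, 193, 152, 151, 152, 151, 151, 151, 149, 149, 149, 147, 148, 149, 147, 146, 147, 145, 145, 144, 144, 144, 115, 85, 87, 86, 85, 85, 83, 84, 83, 83, 98]
turn [-0.0013 -0.4148 -0.0011] shift after turn [-0.152   0.0084 -0.5393] shift now [ 0.0782  0.0078 -0.5549] t 17.8 grasp [ 0.483  -0.2527  0.2084] open 0.0594 F [ 0.4 -0.5 -2.1]
```

View pics/w5.png

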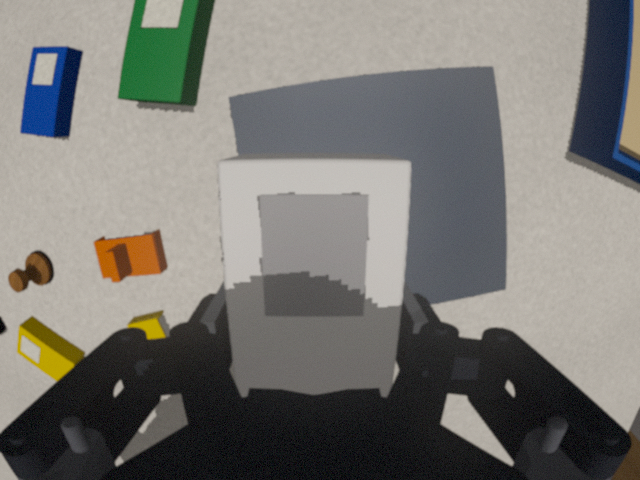

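White is held square, its far top edge at (219,160)-(410,161).

Request:
{"name": "drive_tool", "arguments": {
  "targets": [
    {"rx":0,"ry":-0.138,"rz":0,"tx":0,"ty":0,"tz":0,"grip":1},
    {"rx":0,"ry":-0.138,"rz":0,"tx":0,"ty":0,"tz":0,"grip":1},
    {"rx":0,"ry":-0.138,"rz":0,"tx":0,"ty":0,"tz":0,"grip":1},
    {"rx":0,"ry":0,"rz":0,"tx":-0.008,"ty":0,"tz":-0.02,"grip":1},
    {"rx":0,"ry":0,"rz":0,"tx":-0.013,"ty":0,"tz":-0.045,"grip":1},
    {"rx":0,"ry":0,"rz":0,"tx":-0.013,"ty":0,"tz":-0.045,"grip":1},
    {"rx":0,"ry":0,"rz":0,"tx":-0.013,"ty":0,"tz":-0.045,"grip":1},
    {"rx":0,"ry":0,"rz":0,"tx":-0.013,"ty":0,"tz":-0.045,"grip":1},
    {"rx":0,"ry":0,"rz":0,"tx":-0.008,"ty":0,"tz":-0.02,"grip":1},
    {"rx":0,"ry":0,"rz":0,"tx":0,"ty":0,"tz":0,"grip":1}
  ]
}}

```text
clock: 18.8
ee_pos: [0.4665, -0.0151, 0.2446]
tcp_rot: [-1.583, -0.027, -2.808]
force: [0.3, -0.3, -2.5]
opening: 0.0593
```

```bash
python3 - <<'E'
from h import *
go(.456,.307,.2,18.5)
E
```

```text
turn [0.0119 0.0108 0.0273] shift after turn [-0.0922 -0.0093 -0.3087] shift now [-0.0953 -0.0082 -0.3078] t 18.8 grasp [ 0.4665 -0.0151  0.1907] open 0.0593 F [ 0.3 -0.3 -2.5]
```

Request:
{"name": "drive_tool", "arguments": {
  "targets": [
    {"rx":0.012,"ry":0.011,"rz":0.027,"tx":-0.006,"ty":-0.008,"tz":-0.02,"grip":1},
    {"rx":0.001,"ry":0,"rz":0.002,"tx":-0.013,"ty":-0.003,"tz":-0.043,"grip":1},
    {"rx":0.001,"ry":0,"rz":0.002,"tx":-0.013,"ty":-0.003,"tz":-0.043,"grip":1},
    {"rx":0.001,"ry":0,"rz":0.002,"tx":-0.013,"ty":-0.003,"tz":-0.043,"grip":1},
    {"rx":0.001,"ry":0,"rz":0.002,"tx":-0.013,"ty":-0.003,"tz":-0.043,"grip":1},
    {"rx":0.001,"ry":0,"rz":0.002,"tx":-0.013,"ty":-0.003,"tz":-0.043,"grip":1},
    {"rx":0,"ry":0,"rz":0,"tx":-0.006,"ty":0,"tz":-0.02,"grip":1},
    {"rx":0,"ry":0,"rz":0,"tx":0,"ty":0,"tz":0,"grip":1},
    {"rx":0,"ry":0,"rz":0,"tx":0,"ty":0,"tz":0,"grip":1}
  ]
}}

```text
clock: 19.7
ee_pos: [0.4589, 0.2507, 0.2546]
tcp_rot: [-1.558, -0.01, -2.834]
force: [-0.4, -1.5, -1.7]
opening: 0.0593
```

```bash
python3 - <<'E'
from h import *
go(.456,.307,.17,18.5)
E
```

```text
turn [-0.0127 -0.015   0.0099] shift after turn [-0.0152  0.0307 -0.0543] shift now [-0.0146  0.0299 -0.0549] t 19.7 grasp [0.4589 0.2507 0.2007] open 0.0593 F [-0.4 -1.5 -1.7]
```

Request:
{"name": "drive_tool", "arguments": {
  "targets": [
    {"rx":-0.0125,"ry":-0.015,"rz":0.01,"tx":-0.005,"ty":0,"tz":-0.02,"grip":1},
    {"rx":0,"ry":0,"rz":0,"tx":-0.006,"ty":0.005,"tz":-0.02,"grip":1},
    {"rx":0,"ry":0,"rz":0,"tx":-0.005,"ty":0.01,"tz":-0.016,"grip":1},
    {"rx":0,"ry":0,"rz":0,"tx":0,"ty":0.01,"tz":0,"grip":1},
    {"rx":0,"ry":0,"rz":0,"tx":0,"ty":0,"tz":0,"grip":1},
    {"rx":0,"ry":0,"rz":0,"tx":0,"ty":0,"tz":0,"grip":1},
    {"rx":0,"ry":0,"rz":0,"tx":0,"ty":0,"tz":0,"grip":1}
  ]
}}

```text
clock: 20.4
ee_pos: [0.457, 0.307, 0.2243]
tcp_rot: [-1.568, -0.005, -2.826]
force: [1.4, 0.3, -1.6]
opening: 0.0594
```

```bash
python3 - <<'E'
from h import *
o=monitor.get_obs();Rt=R.from_euler('xyz',o['tcp_rot']);ci=dict(camera_info('wrist'));ci['fish']=True
# held-edge offset: camera-to-tool geometry is rigid
print(Rt.inv().apply(cast(ci,[(219,160),(410,161)],o['ee_pos'][2]-.0539-.027+.04)-o['ee_pos']).round(4))
go(.456,.307,.133,18.5)
E
```

```text
[[-0.0594  0.0405 -0.0295]
 [-0.0592  0.0407  0.0288]]
turn [-0.0031 -0.0077  0.0049] shift after turn [ 0.0009  0.0374 -0.0003] shift now [ 0.0008  0.0374 -0.0004] t 20.4 grasp [0.457  0.307  0.1704] open 0.0594 F [ 1.4  0.3 -1.6]
```

Request:
{"name": "drive_tool", "arguments": {
  "targets": [
    {"rx":-0.003,"ry":-0.0075,"rz":0.005,"tx":0.001,"ty":0.01,"tz":0,"grip":1},
    {"rx":0,"ry":0,"rz":0,"tx":0,"ty":0.012,"tz":0,"grip":1},
    {"rx":0,"ry":0,"rz":0,"tx":0,"ty":0.01,"tz":0,"grip":1},
    {"rx":0,"ry":0,"rz":0,"tx":0,"ty":0,"tz":0,"grip":1},
    {"rx":0,"ry":0,"rz":0,"tx":0,"ty":0,"tz":0,"grip":1},
    {"rx":0,"ry":0,"rz":0,"tx":0,"ty":0,"tz":0,"grip":1}
  ]
}}

```text
clock: 21.0
ee_pos: [0.4563, 0.3045, 0.1896]
tcp_rot: [-1.57, 0.0, -2.821]
force: [0.3, 0.4, -1.4]
opening: 0.0595
```

```bash
python3 - <<'E'
from h import *
go(.456,.307,.127,18.5)
E
```

```text
turn [-0.0009 -0.0025 -0.    ] shift after turn [-0.0005  0.0087 -0.0024] shift now [-0.0005  0.0087 -0.0025] t 21.0 grasp [0.4563 0.3045 0.1357] open 0.0595 F [ 0.3  0.4 -1.4]
```

Request:
{"name": "drive_tool", "arguments": {
  "targets": [
    {"rx":-0.001,"ry":-0.0025,"rz":0,"tx":-0.0005,"ty":0.002,"tz":-0.0025,"grip":1},
    {"rx":0,"ry":0,"rz":0,"tx":0,"ty":0.003,"tz":0,"grip":1},
    {"rx":0,"ry":0,"rz":0,"tx":0,"ty":0.002,"tz":0,"grip":1},
    {"rx":0,"ry":0,"rz":0,"tx":0,"ty":0,"tz":0,"grip":1},
    {"rx":0,"ry":0,"rz":0,"tx":0,"ty":0,"tz":0,"grip":1}
  ]
}}

```text
clock: 21.5
ee_pos: [0.4565, 0.308, 0.1829]
tcp_rot: [-1.572, 0.002, -2.818]
force: [0.5, -0.6, -2.6]
opening: 0.0593
```

```bash
python3 - <<'E'
from h import *
go(.456,.307,.127,18.5)
E
```

```text
turn [ 0.0012  0.0006 -0.0023] shift after turn [0.0008 0.002  0.0008] shift now [0.0008 0.002  0.0008] t 21.5 grasp [0.4565 0.308  0.129 ] open 0.0593 F [ 0.5 -0.6 -2.6]
```

Request:
{"name": "drive_tool", "arguments": {
  "targets": [
    {"rx":0.001,"ry":0,"rz":-0.002,"tx":0.0005,"ty":0.0015,"tz":0.0008,"grip":1},
    {"rx":0,"ry":0,"rz":0,"tx":0,"ty":0.001,"tz":0,"grip":1},
    {"rx":0,"ry":0,"rz":0,"tx":0,"ty":0,"tz":0,"grip":1},
    {"rx":0,"ry":0,"rz":0,"tx":0,"ty":0,"tz":0,"grip":1}
  ]
}}

```text
clock: 21.9
ee_pos: [0.4564, 0.307, 0.1812]
tcp_rot: [-1.571, 0.001, -2.818]
force: [-0.4, 0.1, -1.7]
opening: 0.0595
```

Request:
{"name": "drive_tool", "arguments": {
  "targets": [
    {"rx":0,"ry":0,"rz":0,"tx":0,"ty":0.0015,"tz":0,"grip":1},
    {"rx":0,"ry":0,"rz":0,"tx":0,"ty":0,"tz":0,"grip":1},
    {"rx":0,"ry":0,"rz":0,"tx":0,"ty":0,"tz":0,"grip":1}
  ]
}}

```text
clock: 22.2
ee_pos: [0.4567, 0.3071, 0.1813]
tcp_rot: [-1.572, 0.001, -2.818]
force: [-0.2, -0.1, -1.9]
opening: 0.0592
```

Request:
{"name": "drive_tool", "arguments": {
  "targets": [
    {"rx":0,"ry":0,"rz":0,"tx":0,"ty":0.0025,"tz":0,"grip":1},
    {"rx":0,"ry":0,"rz":0,"tx":0,"ty":0.001,"tz":0,"grip":1},
    {"rx":0,"ry":0,"rz":0,"tx":0,"ty":0.001,"tz":0,"grip":1}
  ]
}}

```text
clock: 22.5
ee_pos: [0.4569, 0.3071, 0.1809]
tcp_rot: [-1.573, 0.001, -2.818]
force: [-3.0, -1.0, 8.2]
opening: 0.0595
```

Request:
{"name": "drive_tool", "arguments": {
  "targets": [
    {"rx":0,"ry":0,"rz":0,"tx":0,"ty":0,"tz":0,"grip":0.25},
    {"rx":0,"ry":0,"rz":0,"tx":0,"ty":0,"tz":0,"grip":0.15},
    {"rx":0,"ry":0,"rz":0,"tx":0,"ty":0,"tz":0,"grip":0},
    {"rx":0,"ry":0,"rz":0,"tx":0,"ty":0,"tz":0,"grip":0},
    {"rx":0,"ry":0,"rz":0,"tx":0,"ty":0,"tz":0,"grip":0}
  ]
}}

```text
clock: 23.0
ee_pos: [0.4576, 0.3075, 0.1806]
tcp_rot: [-1.573, 0.002, -2.819]
force: [0.6, 0.0, -0.6]
opening: 0.0855
```

Request:
{"name": "drive_tool", "arguments": {
  "targets": [
    {"rx":0,"ry":0,"rz":0,"tx":0,"ty":-0.015,"tz":0,"grip":0},
    {"rx":0,"ry":0,"rz":0,"tx":0,"ty":-0.025,"tz":0,"grip":0},
    {"rx":0,"ry":0,"rz":0,"tx":0,"ty":-0.03,"tz":0,"grip":0},
    {"rx":0,"ry":0,"rz":0,"tx":0,"ty":-0.03,"tz":0,"grip":0},
    {"rx":0,"ry":0,"rz":0,"tx":0,"ty":-0.03,"tz":0,"grip":0},
    {"rx":0,"ry":0,"rz":0,"tx":0.02,"ty":-0.02,"tz":0,"grip":0},
    {"rx":0,"ry":0,"rz":0,"tx":0.02,"ty":0,"tz":0,"grip":0},
    {"rx":0,"ry":0,"rz":0,"tx":0,"ty":0,"tz":0,"grip":0},
    {"rx":0,"ry":0,"rz":0,"tx":0,"ty":0,"tz":0,"grip":0}
  ]
}}

```text
clock: 23.9
ee_pos: [0.4191, 0.2942, 0.3351]
tcp_rot: [-1.572, 0.0, -2.819]
force: [1.3, 0.1, -0.4]
opening: 0.0851
```

```bash
python3 - <<'E'
from h import *
import json
ci,im=cam('wrist');cv2.imwrite('pics/w6.png',im)
json.dump({k:(v.tolist() if hasattr(v,'tolist') else v) for k,v in ci.items()},open('w6.json','w'))
go(.62,.002,.25,-16.8)
E
```

```text
turn [6.000e-04 6.156e-01 1.300e-03] shift after turn [-0.2769  0.0309  0.2215] shift now [-0.0982  0.0304  0.3408] t 23.95 grasp [0.4189 0.2941 0.2809] open 0.0853 F [ 0.5  0.2 -0.2]
```

View pics/w6.png

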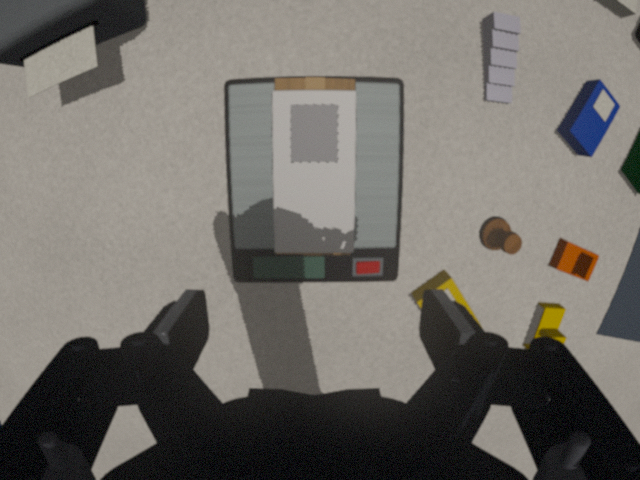

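White sits on brown in line, top corners at about (273,92), (356,91), (355,254), (274,253). Picture 8.

```bash
python3 - <<'E'
from h import *
import json; ci=json.load(open('w6.json'))
print(corners(ci,[(273,92),(356,91),(355,254),(274,253)],.14))
print(corners(ci,[(274,78),(356,78),(356,91),(273,92)],.1))
E
```

```text
(array([455.5, 306.9]), [119.5, 59.9], np.float64(18.5), np.float64(18.5))
(array([522.2, 329.1]), [11.4, 67.0], np.float64(16.5), np.float64(18.9))
```

Request:
{"name": "drive_tool", "arguments": {
  "targets": [
    {"rx":0,"ry":0.123,"rz":0,"tx":0,"ty":0,"tz":0,"grip":0},
    {"rx":0,"ry":0.123,"rz":0,"tx":0,"ty":0,"tz":0,"grip":0},
    {"rx":0,"ry":0.123,"rz":0,"tx":0,"ty":0,"tz":0,"grip":0},
    {"rx":0,"ry":0.123,"rz":0,"tx":0,"ty":0,"tz":0,"grip":0},
    {"rx":0,"ry":0.12,"rz":0,"tx":0,"ty":0,"tz":0,"grip":0},
    {"rx":0,"ry":0,"rz":0,"tx":-0.045,"ty":0,"tz":0.036,"grip":0},
    {"rx":0,"ry":0,"rz":0,"tx":-0.045,"ty":0,"tz":0.036,"grip":0},
    {"rx":0,"ry":0,"rz":0,"tx":-0.045,"ty":0,"tz":0.036,"grip":0},
    {"rx":0,"ry":0,"rz":0,"tx":-0.045,"ty":0,"tz":0.036,"grip":0},
    {"rx":0,"ry":0,"rz":0,"tx":-0.045,"ty":0,"tz":0.036,"grip":0}
  ]
}}

```text
clock: 24.95
ee_pos: [0.5675, 0.0883, 0.3277]
tcp_rot: [-1.566, -0.004, 2.847]
force: [1.3, 1.0, -0.1]
opening: 0.0853
```

```bash
python3 - <<'E'
from h import *
go(.615,.004,.2,-16.8)
E
```

```text
turn [-0.005  -0.0017  0.0042] shift after turn [-0.0699  0.0738  0.067 ] shift now [-0.0703  0.0739  0.0665] t 24.95 grasp [0.5675 0.0883 0.2738] open 0.0853 F [ 1.3  1.  -0.1]
```

Request:
{"name": "drive_tool", "arguments": {
  "targets": [
    {"rx":0,"ry":0,"rz":0,"tx":-0.03,"ty":0.02,"tz":0.025,"grip":0},
    {"rx":-0.005,"ry":0,"rz":0.004,"tx":-0.015,"ty":0.03,"tz":0.015,"grip":0},
    {"rx":0,"ry":0,"rz":0,"tx":0,"ty":0.01,"tz":0,"grip":0},
    {"rx":0,"ry":0,"rz":0,"tx":0,"ty":0,"tz":0,"grip":0},
    {"rx":0,"ry":0,"rz":0,"tx":0,"ty":0,"tz":0,"grip":0}
  ]
}}

```text
clock: 25.45
ee_pos: [0.6074, 0.0247, 0.2638]
tcp_rot: [-1.565, 0.006, 2.833]
force: [-0.6, 0.6, 0.3]
opening: 0.0854
```

```bash
python3 - <<'E'
from h import *
import json
ci,im=cam('wrist');cv2.imwrite('pics/w7.png',im)
json.dump({k:(v.tolist() if hasattr(v,'tolist') else v) for k,v in ci.items()},open('w7.json','w'))
h,s,v=tops(ci,im)
yy,xx=np.mgrid[:480,:640]
m=((h>95)&(h<130)&(s>110)&(v>60)); m[:, :180]=0; m[:,460:]=0
m=cv2.morphologyEx(m.astype(np.uint8),cv2.MORPH_CLOSE,np.ones((25,25)))
for c in blobs(m,1000): print(rect(ci,c,.03),cv2.boundingRect(c))
go(.62,.002,.25,-16.8)
E
```

```text
[636.4   1.6  87.9  47.4 -16.8] (300, 122, 58, 106)
turn [-0.005  -0.0142 -0.0061] shift after turn [-0.0189 -0.0399  0.0187] shift now [-0.0194 -0.0397  0.0186] t 25.5 grasp [0.6073 0.0253 0.2101] open 0.0853 F [0.9 0.4 0. ]
```

View pics/w7.png

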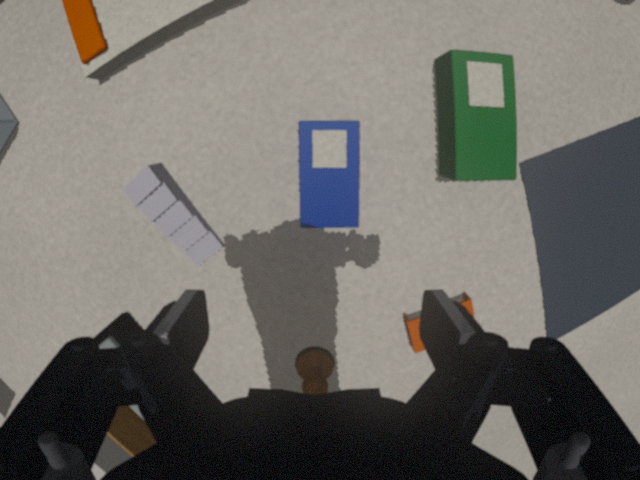

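Wrist view (picture 9) shows blue's top at (300..358, 122..227), with clear room for the fingers. It agrees with the top camera: (636,1.6) at -16.8°.

```bash
python3 - <<'E'
from h import *
go(.6364,.0016,.07,-16.8)
E
```

```text
turn [-0.005  -0.0142 -0.0061] shift after turn [-0.0347  0.1401  0.0143] shift now [-0.0341  0.1404  0.0131] t 25.5 grasp [0.6073 0.0253 0.2101] open 0.0853 F [0.9 0.4 0. ]
```

Request:
{"name": "drive_tool", "arguments": {
  "targets": [
    {"rx":-0.005,"ry":-0.014,"rz":-0.006,"tx":-0.034,"ty":0,"tz":0.014,"grip":0},
    {"rx":0,"ry":0,"rz":0,"tx":0,"ty":0.03,"tz":0,"grip":0},
    {"rx":0,"ry":0,"rz":0,"tx":0,"ty":0.04,"tz":0,"grip":0},
    {"rx":0,"ry":0,"rz":0,"tx":0,"ty":0.03,"tz":0,"grip":0},
    {"rx":0,"ry":0,"rz":0,"tx":0,"ty":0,"tz":0,"grip":0},
    {"rx":0,"ry":0,"rz":0,"tx":0,"ty":0,"tz":0,"grip":0},
    {"rx":0,"ry":0,"rz":0,"tx":0,"ty":0,"tz":0,"grip":0}
  ]
}}

```text
clock: 26.2
ee_pos: [0.6414, 0.0151, 0.1715]
tcp_rot: [-1.583, 0.013, 2.868]
force: [1.1, 0.4, -0.2]
opening: 0.0853
```

```bash
python3 - <<'E'
from h import *
go(.6364,.0016,.022,-16.8)
E
```

```text
turn [ 0.0125  0.0196 -0.0125] shift after turn [0.0008 0.0956 0.0144] shift now [0.0023 0.0954 0.0156] t 26.2 grasp [0.6414 0.0151 0.1176] open 0.0853 F [ 1.1  0.4 -0.2]
```

Request:
{"name": "drive_tool", "arguments": {
  "targets": [
    {"rx":0.0125,"ry":0.0195,"rz":-0.0125,"tx":0.002,"ty":0,"tz":0.015,"grip":0},
    {"rx":0,"ry":0,"rz":0,"tx":0,"ty":0.025,"tz":0,"grip":0},
    {"rx":0,"ry":0,"rz":0,"tx":0,"ty":0.025,"tz":0,"grip":0},
    {"rx":0,"ry":0,"rz":0,"tx":0,"ty":0,"tz":0,"grip":0},
    {"rx":0,"ry":0,"rz":0,"tx":0,"ty":0,"tz":0,"grip":0},
    {"rx":0,"ry":0,"rz":0,"tx":0,"ty":0,"tz":0,"grip":0}
  ]
}}

```text
clock: 26.8
ee_pos: [0.6398, -0.0031, 0.1313]
tcp_rot: [-1.572, 0.014, 2.844]
force: [-0.0, 1.1, 0.6]
opening: 0.085
```

```bash
python3 - <<'E'
from h import *
go(.6364,.0016,.022,-16.8)
E
```

```text
turn [ 0.0014 -0.0046 -0.0145] shift after turn [ 0.0046  0.0554 -0.0036] shift now [ 0.0054  0.0553 -0.0035] t 26.8 grasp [ 0.6398 -0.0031  0.0774] open 0.085 F [-0.   1.1  0.6]
```

Request:
{"name": "drive_tool", "arguments": {
  "targets": [
    {"rx":0.0015,"ry":-0.0045,"rz":-0.0145,"tx":0.005,"ty":0,"tz":-0.0036,"grip":0},
    {"rx":0,"ry":0,"rz":0,"tx":0,"ty":0.018,"tz":0,"grip":0},
    {"rx":0,"ry":0,"rz":0,"tx":0,"ty":0.005,"tz":0,"grip":0},
    {"rx":0,"ry":0,"rz":0,"tx":0,"ty":0,"tz":0,"grip":0},
    {"rx":0,"ry":0,"rz":0,"tx":0,"ty":0,"tz":0,"grip":0}
  ]
}}

```text
clock: 27.3
ee_pos: [0.6372, 0.0024, 0.1095]
tcp_rot: [-1.572, 0.003, 2.849]
force: [0.4, 0.2, 0.7]
opening: 0.0853
```

```bash
python3 - <<'E'
from h import *
go(.6364,.0016,.022,-16.8)
E
```

```text
turn [ 0.0013  0.0006 -0.0027] shift after turn [0.0005 0.0336 0.001 ] shift now [0.0006 0.0336 0.001 ] t 27.3 grasp [0.6372 0.0024 0.0556] open 0.0853 F [0.4 0.2 0.7]
```

Clear to descend: 0.030 first, then a check.

Request:
{"name": "drive_tool", "arguments": {
  "targets": [
    {"rx":0.001,"ry":0,"rz":-0.003,"tx":0.0005,"ty":0.014,"tz":0.001,"grip":0},
    {"rx":0,"ry":0,"rz":-0.003,"tx":0,"ty":0.014,"tz":0,"grip":0},
    {"rx":0,"ry":0,"rz":0,"tx":0,"ty":0.002,"tz":0,"grip":0},
    {"rx":0,"ry":0,"rz":0,"tx":0,"ty":0,"tz":0,"grip":0},
    {"rx":0,"ry":0,"rz":0,"tx":0,"ty":0,"tz":0,"grip":0}
  ]
}}

```text
clock: 27.8
ee_pos: [0.636, 0.0013, 0.0759]
tcp_rot: [-1.57, -0.005, 2.849]
force: [0.2, 0.2, 0.3]
opening: 0.0858
```

```bash
python3 - <<'E'
from h import *
go(.6364,.0016,.022,-16.8)
E
```

```text
turn [-0.0003  0.0002  0.0053] shift after turn [-0.0003 -0.     -0.0004] shift now [-0.0003 -0.     -0.0004] t 27.8 grasp [0.636  0.0013 0.022 ] open 0.0858 F [0.2 0.2 0.3]
```

Request:
{"name": "drive_tool", "arguments": {
  "targets": [
    {"rx":0,"ry":0,"rz":0.005,"tx":0,"ty":0,"tz":0,"grip":0.2},
    {"rx":0,"ry":0,"rz":0,"tx":0,"ty":0,"tz":0,"grip":0.35},
    {"rx":0,"ry":0,"rz":0,"tx":0,"ty":0,"tz":0,"grip":1},
    {"rx":0,"ry":0,"rz":0,"tx":0,"ty":0,"tz":0,"grip":1},
    {"rx":0,"ry":0,"rz":0,"tx":0,"ty":0,"tz":0,"grip":1},
    {"rx":0,"ry":0,"rz":0,"tx":0,"ty":0,"tz":0,"grip":1},
    {"rx":0,"ry":0,"rz":0,"tx":0,"ty":0,"tz":0,"grip":1}
  ],
  "force": 35
}}

```text
clock: 28.5
ee_pos: [0.636, 0.0014, 0.0767]
tcp_rot: [-1.571, 0.001, 2.849]
force: [-0.5, -0.1, -1.6]
opening: 0.0494
```

Request:
{"name": "drive_tool", "arguments": {
  "targets": [
    {"rx":0,"ry":0,"rz":0,"tx":0,"ty":-0.02,"tz":0,"grip":1},
    {"rx":0,"ry":0,"rz":0.002,"tx":0,"ty":-0.04,"tz":0,"grip":1},
    {"rx":0,"ry":0,"rz":0.002,"tx":0,"ty":-0.04,"tz":0,"grip":1},
    {"rx":0,"ry":0,"rz":0.002,"tx":0,"ty":-0.04,"tz":0,"grip":1},
    {"rx":0,"ry":0,"rz":0.002,"tx":0,"ty":-0.04,"tz":0,"grip":1},
    {"rx":0,"ry":0,"rz":0,"tx":0,"ty":-0.02,"tz":0,"grip":1},
    {"rx":0,"ry":0,"rz":0,"tx":0,"ty":0,"tz":0,"grip":1},
    {"rx":0,"ry":0,"rz":0,"tx":0,"ty":0,"tz":0,"grip":1}
  ]
}}

```text
clock: 29.3
ee_pos: [0.6332, 0.002, 0.2808]
tcp_rot: [-1.569, 0.002, 2.849]
force: [-0.1, 0.3, -2.5]
opening: 0.0492
```

```bash
python3 - <<'E'
from h import *
o=monitor.get_obs(); ci,im=cam('wrist'); cv2.imwrite('pics/w8.png',im)
h,s,v=tops(ci,im); m=((h>95)&(h<130)&(s>110)).astype(np.uint8); m[:,:200]=0; m[:,430:]=0
c=max(blobs(m,500),key=len); y0=c[:,1].min()
cols=range(c[:,0].min()+8,c[:,0].max()-8,10); far=[(x,int(np.argmax(m[:,x]))) for x in cols]; print(far[:3],far[-3:],c[:,0].min(),c[:,0].max())
Rt=R.from_euler('xyz',o['tcp_rot']); e=Rt.inv().apply(cast(ci,far,o['ee_pos'][2]-.0539-.022+.03)-o['ee_pos']); print('edge x',e[:,0].round(4),e[[0,-1],2].round(4))
go(.4555,.307,.25,18.5)
E
```

```text
[(248, 202), (258, 202), (268, 202)] [(358, 202), (368, 202), (378, 202)] 240 388
edge x [-0.0451 -0.045  -0.045  -0.0453 -0.045  -0.0453 -0.045  -0.045  -0.045
 -0.045  -0.045  -0.045  -0.0451 -0.0451] [-0.0214  0.0205]
turn [-0.0022 -0.6158 -0.0009] shift after turn [ 0.0717 -0.0234 -0.3458] shift now [ 0.2582 -0.0242 -0.2408] t 29.35 grasp [0.6332 0.0019 0.2266] open 0.0493 F [-0.4  0.3 -1.5]
```

Request:
{"name": "drive_tool", "arguments": {
  "targets": [
    {"rx":0,"ry":-0.123,"rz":0,"tx":0,"ty":0,"tz":0,"grip":1},
    {"rx":0,"ry":-0.123,"rz":0,"tx":0,"ty":0,"tz":0,"grip":1},
    {"rx":0,"ry":-0.123,"rz":0,"tx":0,"ty":0,"tz":0,"grip":1},
    {"rx":0,"ry":-0.123,"rz":0,"tx":0,"ty":0,"tz":0,"grip":1},
    {"rx":0,"ry":-0.123,"rz":0,"tx":0,"ty":-0.005,"tz":0,"grip":1},
    {"rx":0,"ry":0,"rz":0,"tx":0.005,"ty":-0.01,"tz":-0.02,"grip":1},
    {"rx":0,"ry":0,"rz":0,"tx":0.01,"ty":-0.01,"tz":-0.045,"grip":1},
    {"rx":0,"ry":0,"rz":0,"tx":0.01,"ty":-0.005,"tz":-0.045,"grip":1},
    {"rx":0,"ry":0,"rz":0,"tx":0.01,"ty":0,"tz":-0.02,"grip":1},
    {"rx":0,"ry":0,"rz":0,"tx":0,"ty":0,"tz":0,"grip":1}
  ]
}}

```text
clock: 30.35
ee_pos: [0.5445, 0.1136, 0.289]
tcp_rot: [-1.576, -0.04, -2.798]
force: [-0.2, 0.2, -2.0]
opening: 0.0495
```

```bash
python3 - <<'E'
from h import *
go(.4555,.307,.23,18.5)
E
```

```text
turn [0.0047 0.0209 0.0396] shift after turn [ 0.023   0.0051 -0.2116] shift now [ 0.0183  0.0069 -0.212 ] t 30.35 grasp [0.5445 0.1136 0.2351] open 0.0495 F [-0.2  0.2 -2. ]
```

Request:
{"name": "drive_tool", "arguments": {
  "targets": [
    {"rx":0.005,"ry":0.021,"rz":0.04,"tx":0.004,"ty":0,"tz":-0.02,"grip":1},
    {"rx":0,"ry":0,"rz":0.001,"tx":0.005,"ty":0,"tz":-0.04,"grip":1},
    {"rx":0,"ry":0,"rz":0.001,"tx":0.005,"ty":0,"tz":-0.04,"grip":1},
    {"rx":0,"ry":0,"rz":0.001,"tx":0.005,"ty":0,"tz":-0.04,"grip":1},
    {"rx":0,"ry":0,"rz":0,"tx":0.003,"ty":0,"tz":-0.025,"grip":1},
    {"rx":0,"ry":0,"rz":0,"tx":0,"ty":0,"tz":-0.01,"grip":1},
    {"rx":0,"ry":0,"rz":0,"tx":0,"ty":0,"tz":0,"grip":1},
    {"rx":0,"ry":0,"rz":0,"tx":0,"ty":0,"tz":0,"grip":1}
  ]
}}

```text
clock: 31.15
ee_pos: [0.468, 0.2692, 0.2775]
tcp_rot: [-1.56, -0.01, -2.83]
force: [0.9, -0.7, -1.3]
opening: 0.0493
```

```bash
python3 - <<'E'
from h import *
go(.4555,.307,.2,18.5)
E
```

```text
turn [-0.0103 -0.0117  0.0098] shift after turn [-0.0002  0.0236 -0.0398] shift now [ 0.0001  0.0232 -0.04  ] t 31.15 grasp [0.468  0.2692 0.2236] open 0.0493 F [ 0.9 -0.7 -1.3]
```

Request:
{"name": "drive_tool", "arguments": {
  "targets": [
    {"rx":-0.01,"ry":-0.0115,"rz":0.01,"tx":0,"ty":0,"tz":-0.02,"grip":1},
    {"rx":0,"ry":0,"rz":0,"tx":0,"ty":0.01,"tz":-0.018,"grip":1},
    {"rx":0,"ry":0,"rz":0,"tx":0,"ty":0.013,"tz":-0.002,"grip":1},
    {"rx":0,"ry":0,"rz":0,"tx":0,"ty":0.005,"tz":0,"grip":1},
    {"rx":0,"ry":0,"rz":0,"tx":0,"ty":0,"tz":0,"grip":1},
    {"rx":0,"ry":0,"rz":0,"tx":0,"ty":0,"tz":0,"grip":1},
    {"rx":0,"ry":0,"rz":0,"tx":0,"ty":0,"tz":0,"grip":1}
  ]
}}

```text
clock: 31.85
ee_pos: [0.4578, 0.3039, 0.2454]
tcp_rot: [-1.567, -0.001, -2.828]
force: [-0.0, -0.2, -1.6]
opening: 0.0493
```

```bash
python3 - <<'E'
from h import *
go(.4555,.307,.168,18.5)
E
```

```text
turn [-0.0036 -0.0092  0.0008] shift after turn [ 0.0012  0.0235 -0.0037] shift now [ 0.0012  0.0235 -0.0038] t 31.85 grasp [0.4578 0.3039 0.1915] open 0.0493 F [-0.  -0.2 -1.6]
```

Request:
{"name": "drive_tool", "arguments": {
  "targets": [
    {"rx":-0.0035,"ry":-0.009,"rz":0.001,"tx":0.001,"ty":0.005,"tz":-0.0035,"grip":1},
    {"rx":0,"ry":0,"rz":0,"tx":0,"ty":0.008,"tz":0,"grip":1},
    {"rx":0,"ry":0,"rz":0,"tx":0,"ty":0.006,"tz":0,"grip":1},
    {"rx":0,"ry":0,"rz":0,"tx":0,"ty":0,"tz":0,"grip":1},
    {"rx":0,"ry":0,"rz":0,"tx":0,"ty":0,"tz":0,"grip":1},
    {"rx":0,"ry":0,"rz":0,"tx":0,"ty":0,"tz":0,"grip":1}
  ]
}}

```text
clock: 32.45
ee_pos: [0.4562, 0.3064, 0.2253]
tcp_rot: [-1.571, 0.001, -2.82]
force: [-0.0, 0.2, -0.9]
opening: 0.0492
```

```bash
python3 - <<'E'
from h import *
go(.4555,.307,.1628,18.5)
E
```

```text
turn [ 0.0003 -0.0009 -0.0014] shift after turn [ 0.0005  0.0086 -0.0008] shift now [ 0.0005  0.0086 -0.0008] t 32.45 grasp [0.4562 0.3064 0.1714] open 0.0492 F [-0.   0.2 -0.9]
```

Request:
{"name": "drive_tool", "arguments": {
  "targets": [
    {"rx":0,"ry":-0.001,"rz":-0.001,"tx":0.0005,"ty":0.003,"tz":-0.0008,"grip":1},
    {"rx":0,"ry":0,"rz":0,"tx":0,"ty":0.003,"tz":0,"grip":1},
    {"rx":0,"ry":0,"rz":0,"tx":0,"ty":0.0015,"tz":0,"grip":1},
    {"rx":0,"ry":0,"rz":0,"tx":0,"ty":0,"tz":0,"grip":1},
    {"rx":0,"ry":0,"rz":0,"tx":0,"ty":0,"tz":0,"grip":1}
  ]
}}

```text
clock: 32.95
ee_pos: [0.4557, 0.3073, 0.2175]
tcp_rot: [-1.571, 0.001, -2.818]
force: [-0.4, -0.6, -1.9]
opening: 0.0495
```

```bash
python3 - <<'E'
from h import *
go(.4555,.307,.1628,18.5)
E
```

```text
turn [ 0.0006  0.0003 -0.0013] shift after turn [0.0003 0.0008 0.0002] shift now [0.0003 0.0008 0.0002] t 32.95 grasp [0.4557 0.3073 0.1636] open 0.0495 F [-0.4 -0.6 -1.9]
```

Request:
{"name": "drive_tool", "arguments": {
  "targets": [
    {"rx":0,"ry":0,"rz":0,"tx":0,"ty":0.0015,"tz":0,"grip":1},
    {"rx":0,"ry":0,"rz":0,"tx":0,"ty":0.001,"tz":0,"grip":1},
    {"rx":0,"ry":0,"rz":0,"tx":0,"ty":0.001,"tz":0,"grip":1}
  ]
}}

```text
clock: 33.25
ee_pos: [0.456, 0.3074, 0.2166]
tcp_rot: [-1.572, 0.001, -2.819]
force: [-1.8, -1.4, 6.0]
opening: 0.0495
```

Request:
{"name": "drive_tool", "arguments": {
  "targets": [
    {"rx":0,"ry":0,"rz":0,"tx":0,"ty":0,"tz":0,"grip":0.35},
    {"rx":0,"ry":0,"rz":0,"tx":0,"ty":0,"tz":0,"grip":0.25},
    {"rx":0,"ry":0,"rz":0,"tx":0,"ty":0,"tz":0,"grip":0.1},
    {"rx":0,"ry":0,"rz":0,"tx":0,"ty":0,"tz":0,"grip":0},
    {"rx":0,"ry":0,"rz":0,"tx":0,"ty":0,"tz":0,"grip":0}
  ]
}}

```text
clock: 33.75
ee_pos: [0.457, 0.3081, 0.2175]
tcp_rot: [-1.573, 0.004, -2.819]
force: [-0.7, -0.5, -0.2]
opening: 0.0852
```

Request:
{"name": "drive_tool", "arguments": {
  "targets": [
    {"rx":0,"ry":0,"rz":0,"tx":0,"ty":-0.015,"tz":0,"grip":0},
    {"rx":0,"ry":0,"rz":0,"tx":0,"ty":-0.025,"tz":0,"grip":0},
    {"rx":0,"ry":0,"rz":0,"tx":0,"ty":-0.03,"tz":0,"grip":0},
    {"rx":0,"ry":0,"rz":0,"tx":0,"ty":-0.03,"tz":0,"grip":0},
    {"rx":0,"ry":0,"rz":0,"tx":0,"ty":-0.03,"tz":0,"grip":0},
    {"rx":0,"ry":0,"rz":0,"tx":0.02,"ty":0,"tz":0,"grip":0},
    {"rx":0,"ry":0,"rz":0,"tx":0.01,"ty":0,"tz":0,"grip":0},
    {"rx":0,"ry":0,"rz":0,"tx":0,"ty":0,"tz":0,"grip":0},
    {"rx":0,"ry":0,"rz":0,"tx":0,"ty":0,"tz":0,"grip":0}
  ]
}}

```text
clock: 34.65
ee_pos: [0.4273, 0.2975, 0.3508]
tcp_rot: [-1.572, 0.001, -2.819]
force: [1.2, -0.6, -0.3]
opening: 0.0853
```

```bash
python3 - <<'E'
from h import *
import json
ci,im=cam('wrist');cv2.imwrite('pics/w9.png',im)
json.dump({k:(v.tolist() if hasattr(v,'tolist') else v) for k,v in ci.items()},open('w9.json','w'))
h,s,v=tops(ci,im)
m=((h>95)&(h<130)&(s>110)&(v>40)); m[:, :210]=0; m[:,420:]=0
m=cv2.morphologyEx(m.astype(np.uint8),cv2.MORPH_CLOSE,np.ones((25,25)))
for c in blobs(m,1000): print(rect(ci,c,.17),cv2.boundingRect(c))
go(.44,-.064,.15,1.2)
E
```

```text
[456.4 308.5  88.   48.5  18.7] (278, 123, 72, 127)
turn [ 0.0009  0.3017 -0.0011] shift after turn [-0.005   0.1468  0.3618] shift now [0.1028 0.1464 0.347 ] t 34.7 grasp [0.4274 0.2976 0.2968] open 0.0853 F [-0.3 -0.9  1. ]
```

View pics/w9.png

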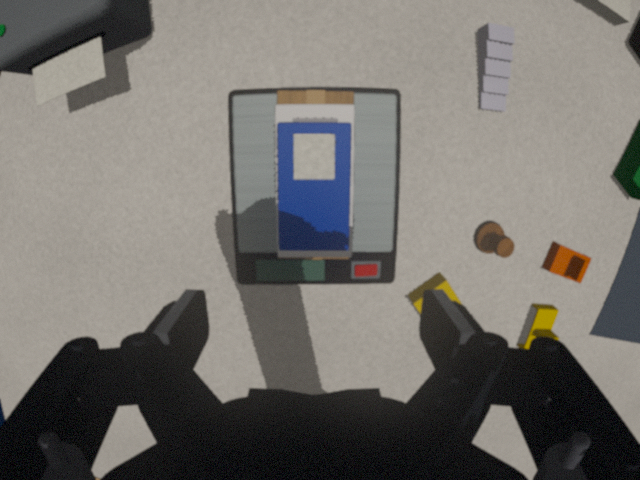

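Blue sits on white in line at (456.4,308.5), 18.7° (picture 10, blue spans columns 278-350, rows 123-250). Next is the clip.

Request:
{"name": "drive_tool", "arguments": {
  "targets": [
    {"rx":0,"ry":0.1,"rz":0,"tx":0,"ty":0,"tz":0,"grip":0},
    {"rx":0,"ry":0.1,"rz":0,"tx":0,"ty":0,"tz":0,"grip":0},
    {"rx":0,"ry":0.1,"rz":0,"tx":0,"ty":0,"tz":0,"grip":0},
    {"rx":0,"ry":0,"rz":0,"tx":0,"ty":0,"tz":0.05,"grip":0},
    {"rx":0,"ry":0,"rz":0,"tx":0,"ty":0,"tz":0.05,"grip":0},
    {"rx":0,"ry":0,"rz":0,"tx":0,"ty":0,"tz":0.05,"grip":0},
    {"rx":0,"ry":0,"rz":0,"tx":0,"ty":0.01,"tz":0.05,"grip":0},
    {"rx":0,"ry":0,"rz":0,"tx":0,"ty":0.02,"tz":0.05,"grip":0},
    {"rx":0,"ry":0,"rz":0,"tx":0,"ty":0.02,"tz":0.04,"grip":0},
    {"rx":0,"ry":0,"rz":0,"tx":0,"ty":0,"tz":0,"grip":0}
  ]
}}

```text
clock: 35.7
ee_pos: [0.4379, 0.0087, 0.2972]
tcp_rot: [-1.568, 0.005, -3.127]
force: [-0.3, -0.5, -0.4]
opening: 0.0856
```

```bash
python3 - <<'E'
from h import *
go(.437,-.064,.18,1.2)
E
```

```text
turn [-0.0028 -0.0063 -0.0045] shift after turn [0.0024 0.0633 0.0727] shift now [0.0022 0.0635 0.0725] t 35.7 grasp [0.4379 0.0087 0.2433] open 0.0856 F [-0.3 -0.5 -0.4]
```

Request:
{"name": "drive_tool", "arguments": {
  "targets": [
    {"rx":-0.003,"ry":-0.006,"rz":-0.0045,"tx":0,"ty":0,"tz":0.03,"grip":0},
    {"rx":0,"ry":0,"rz":0,"tx":0,"ty":0.02,"tz":0.03,"grip":0},
    {"rx":0,"ry":0,"rz":0,"tx":0,"ty":0.03,"tz":0.008,"grip":0},
    {"rx":0,"ry":0,"rz":0,"tx":0,"ty":0,"tz":0,"grip":0},
    {"rx":0,"ry":0,"rz":0,"tx":0,"ty":0,"tz":0,"grip":0},
    {"rx":0,"ry":0,"rz":0,"tx":0,"ty":0,"tz":0,"grip":0}
  ]
}}

```text
clock: 36.3
ee_pos: [0.4441, -0.0602, 0.2457]
tcp_rot: [-1.57, 0.001, -3.12]
force: [-0.1, -0.2, 1.0]
opening: 0.0854
```

```bash
python3 - <<'E'
from h import *
import json
go(.437,-.064,.18,1.2)
ci,im=cam('wrist');cv2.imwrite('pics/w10.png',im)
json.dump({k:(v.tolist() if hasattr(v,'tolist') else v) for k,v in ci.items()},open('w10.json','w'))
E
```

```text
turn [-0.0008  0.0004 -0.0013] shift after turn [0.0072 0.0118 0.0036] shift now [0.0072 0.0118 0.0036] t 36.3 grasp [ 0.4441 -0.0602  0.1918] open 0.0854 F [-0.1 -0.2  1. ]
```

View pics/w10.png

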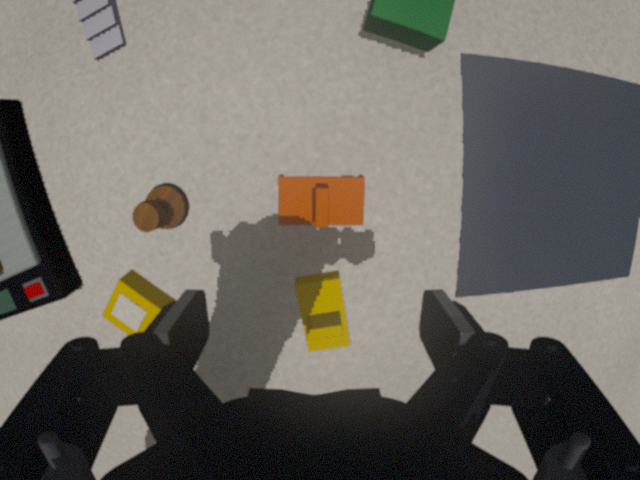

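Wrist view (picture 11) shows the clip web at (278,177)-(364,177)-(364,224)-(279,222) and its tab at columns 315-328. The yellow clip is at (322,310) and the stamp at (165,205).

```bash
python3 - <<'E'
from h import *
import json; ci=json.load(open('w10.json'));im=cv2.imread('pics/w10.png')
print(corners(ci,[(278,177),(364,177),(364,224),(279,222)],.02))
print(corners(ci,[(315,187),(328,187),(328,226),(315,226)],.048))
h,s,v=tops(ci,im); m=((h<18)&(s>170)&(v>60)); m[:165]=0;m[235:]=0;m[:,260:][:,120:]=0;m[:,:260]=0
for c in blobs(m,500): print(rect(ci,c,.02))
go(.458,-.0635,.09,1)
E
```

```text
(array([458.4, -65.6]), [38.1, 69.6], np.float64(2.2), np.float64(0.6))
(array([458.4, -65.2]), [29.3, 9.6], np.float64(1.5), np.float64(1.3))
[456.9 -65.3  66.7  40.2 -89.3]
turn [-0.0007  0.0044 -0.0024] shift after turn [-0.0135  0.1021  0.0037] shift now [-0.0132  0.1021  0.0037] t 36.35 grasp [ 0.4444 -0.0601  0.1921] open 0.0855 F [ 0.1  0.3 -0.6]
```

```bash
python3 - <<'E'
from h import *
go(.4583,-.0653,.043,0.9)
E
```

```text
turn [-0.0007  0.0061 -0.0024] shift after turn [-0.0138  0.1491  0.0055] shift now [-0.0134  0.1491  0.0054] t 36.35 grasp [ 0.4444 -0.0601  0.1921] open 0.0855 F [ 0.1  0.3 -0.6]
```

Request:
{"name": "drive_tool", "arguments": {
  "targets": [
    {"rx":0,"ry":0.005,"rz":-0.0025,"tx":-0.0135,"ty":0,"tz":0.005,"grip":0},
    {"rx":0,"ry":0,"rz":0,"tx":0,"ty":0.02,"tz":0,"grip":0},
    {"rx":0,"ry":0,"rz":0,"tx":0,"ty":0.03,"tz":0,"grip":0},
    {"rx":0,"ry":0,"rz":0,"tx":0,"ty":0.02,"tz":0,"grip":0},
    {"rx":0,"ry":0,"rz":0,"tx":0,"ty":0,"tz":0,"grip":0},
    {"rx":0,"ry":0,"rz":0,"tx":0,"ty":0,"tz":0,"grip":0}
  ]
}}

```text
clock: 36.95
ee_pos: [0.4652, -0.0585, 0.181]
tcp_rot: [-1.573, 0.016, -3.113]
force: [0.1, 0.1, 0.3]
opening: 0.085
```

```bash
python3 - <<'E'
from h import *
go(.4583,-.0653,.043,0.9)
E
```

```text
turn [ 0.002   0.0131 -0.0161] shift after turn [0.007  0.0841 0.0067] shift now [0.0085 0.084  0.0067] t 36.95 grasp [ 0.4652 -0.0585  0.1271] open 0.085 F [0.1 0.1 0.3]
```

Request:
{"name": "drive_tool", "arguments": {
  "targets": [
    {"rx":0.002,"ry":0.013,"rz":-0.016,"tx":0.0085,"ty":0,"tz":0.0067,"grip":0},
    {"rx":0,"ry":0,"rz":0,"tx":0,"ty":0.025,"tz":0,"grip":0},
    {"rx":0,"ry":0,"rz":-0.003,"tx":0,"ty":0.02,"tz":0,"grip":0},
    {"rx":0,"ry":0,"rz":0,"tx":0,"ty":0,"tz":0,"grip":0},
    {"rx":0,"ry":0,"rz":0,"tx":0,"ty":0,"tz":0,"grip":0},
    {"rx":0,"ry":0,"rz":0,"tx":0,"ty":0,"tz":0,"grip":0}
  ]
}}

```text
clock: 37.55
ee_pos: [0.4592, -0.0668, 0.1423]
tcp_rot: [-1.569, 0.007, -3.127]
force: [-0.4, -0.5, 0.3]
opening: 0.0852
```

```bash
python3 - <<'E'
from h import *
go(.4583,-.0653,.043,0.9)
E
```

```text
turn [-0.0017 -0.0014 -0.0072] shift after turn [ 0.0009  0.0454 -0.0015] shift now [ 0.0012  0.0454 -0.0016] t 37.55 grasp [ 0.4592 -0.0668  0.0884] open 0.0852 F [-0.4 -0.5  0.3]
```

Request:
{"name": "drive_tool", "arguments": {
  "targets": [
    {"rx":-0.0015,"ry":-0.0015,"rz":-0.007,"tx":0.001,"ty":0.012,"tz":-0.0015,"grip":0},
    {"rx":-0.001,"ry":0,"rz":-0.003,"tx":0,"ty":0.018,"tz":0,"grip":0},
    {"rx":0,"ry":0,"rz":-0.002,"tx":0,"ty":0.01,"tz":0,"grip":0},
    {"rx":0,"ry":0,"rz":0,"tx":0,"ty":0,"tz":0,"grip":0},
    {"rx":0,"ry":0,"rz":0,"tx":0,"ty":0,"tz":0,"grip":0},
    {"rx":0,"ry":0,"rz":0,"tx":0,"ty":0,"tz":0,"grip":0}
  ]
}}

```text
clock: 38.15
ee_pos: [0.4599, -0.0651, 0.1028]
tcp_rot: [-1.571, -0.0, -3.125]
force: [0.1, -0.5, 0.1]
opening: 0.0852
```

```bash
python3 - <<'E'
from h import *
go(.4583,-.0653,.043,0.9)
E
```

```text
turn [0.0005 0.0008 0.0002] shift after turn [0.0016 0.0059 0.0001] shift now [0.0016 0.0059 0.0001] t 38.15 grasp [ 0.4599 -0.0651  0.0489] open 0.0852 F [ 0.1 -0.5  0.1]
```

Request:
{"name": "drive_tool", "arguments": {
  "targets": [
    {"rx":0,"ry":0,"rz":0,"tx":0.0015,"ty":0.005,"tz":0,"grip":0},
    {"rx":0,"ry":0,"rz":0,"tx":0,"ty":0,"tz":0,"grip":0},
    {"rx":0,"ry":0,"rz":0,"tx":0,"ty":0,"tz":0,"grip":0.3},
    {"rx":0,"ry":0,"rz":0,"tx":0,"ty":0,"tz":0,"grip":0.6},
    {"rx":0,"ry":0,"rz":0,"tx":0,"ty":0,"tz":0,"grip":0.7},
    {"rx":0,"ry":0,"rz":0,"tx":0,"ty":0,"tz":0,"grip":0.7}
  ],
  "force": 25
}}

```text
clock: 38.75
ee_pos: [0.4587, -0.0652, 0.0985]
tcp_rot: [-1.571, 0.002, -3.125]
force: [0.4, -0.3, -0.5]
opening: 0.0284
```

```bash
python3 - <<'E'
from h import *
go(.4583,-.0653,.043,0.9)
E
```

```text
turn [ 0.0001  0.0008 -0.0019] shift after turn [0.0004 0.0016 0.0001] shift now [0.0004 0.0016 0.0001] t 38.75 grasp [ 0.4587 -0.0652  0.0446] open 0.0284 F [ 0.4 -0.3 -0.5]
```

Request:
{"name": "drive_tool", "arguments": {
  "targets": [
    {"rx":0,"ry":0,"rz":0,"tx":0,"ty":0,"tz":0,"grip":0.8},
    {"rx":0,"ry":0,"rz":0,"tx":0,"ty":0,"tz":0,"grip":1},
    {"rx":0,"ry":0,"rz":0,"tx":0,"ty":0,"tz":0,"grip":1},
    {"rx":0,"ry":0,"rz":0,"tx":0,"ty":0,"tz":0,"grip":1},
    {"rx":0,"ry":0,"rz":0,"tx":0,"ty":0,"tz":0,"grip":1},
    {"rx":0,"ry":0,"rz":0,"tx":0,"ty":0,"tz":0,"grip":1}
  ]
}}

```text
clock: 39.35
ee_pos: [0.4588, -0.0653, 0.0987]
tcp_rot: [-1.571, 0.002, -3.125]
force: [-0.4, -1.1, 0.3]
opening: 0.0095
```

Request:
{"name": "drive_tool", "arguments": {
  "targets": [
    {"rx":0,"ry":0,"rz":0,"tx":0,"ty":-0.02,"tz":0,"grip":1},
    {"rx":0,"ry":0,"rz":0.002,"tx":0,"ty":-0.04,"tz":0,"grip":1},
    {"rx":0,"ry":0,"rz":0.002,"tx":0,"ty":-0.04,"tz":0,"grip":1},
    {"rx":0,"ry":0,"rz":0.002,"tx":0,"ty":-0.045,"tz":0,"grip":1},
    {"rx":0,"ry":0,"rz":0.002,"tx":0,"ty":-0.045,"tz":0,"grip":1},
    {"rx":0,"ry":0,"rz":0,"tx":0,"ty":-0.03,"tz":0,"grip":1},
    {"rx":0,"ry":0,"rz":0,"tx":0,"ty":0,"tz":0,"grip":1},
    {"rx":0,"ry":0,"rz":0,"tx":0,"ty":0,"tz":0,"grip":1}
  ]
}}

```text
clock: 40.15
ee_pos: [0.4566, -0.0652, 0.3254]
tcp_rot: [-1.574, 0.006, -3.125]
force: [-0.6, 0.7, -1.6]
opening: 0.0094
```

```bash
python3 - <<'E'
from h import *
inhand([(278,177)],.0446,.02,"pics/w11.png")
go(.456,.3075,.28,18.5)
E
```

```text
[[-0.0494  0.0788 -0.015 ]]
turn [ 0.0018 -0.3068 -0.0058] shift after turn [-0.1176 -0.0087 -0.3538] shift now [-0.0053 -0.0077 -0.3728] t 40.2 grasp [ 0.4567 -0.0653  0.2713] open 0.0094 F [ 0.1 -0.2 -0.6]
```

View pics/w11.png

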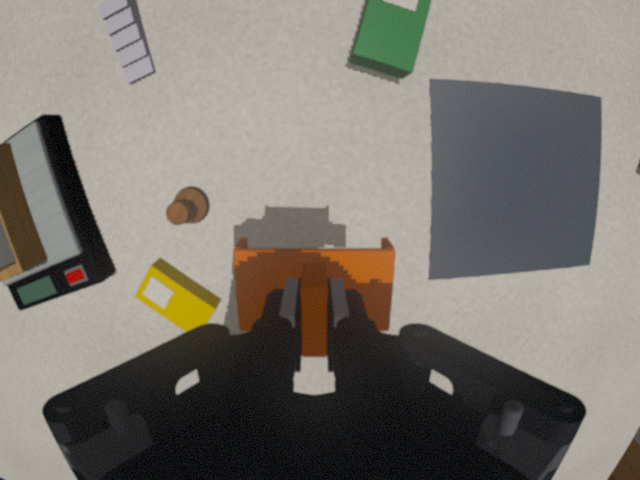

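The clip is held level; its far web edge runs (236,249)-(394,249). Picture 12.

```bash
python3 - <<'E'
from h import *
inhand([(236,249),(394,249)],.0448,.02,"pics/tmp.png")
E
```

```text
[[-0.0188  0.0789 -0.0338]
 [-0.0189  0.0787  0.0339]]
```

Request:
{"name": "drive_tool", "arguments": {
  "targets": [
    {"rx":0,"ry":-0.102,"rz":0,"tx":0,"ty":0,"tz":0,"grip":1},
    {"rx":0,"ry":-0.102,"rz":0,"tx":0,"ty":0,"tz":0,"grip":1},
    {"rx":0,"ry":-0.102,"rz":0,"tx":0,"ty":0,"tz":0,"grip":1},
    {"rx":0,"ry":0,"rz":0,"tx":-0.007,"ty":-0.003,"tz":-0.02,"grip":1},
    {"rx":0,"ry":0,"rz":0,"tx":-0.015,"ty":-0.003,"tz":-0.045,"grip":1},
    {"rx":0,"ry":0,"rz":0,"tx":-0.015,"ty":-0.003,"tz":-0.045,"grip":1},
    {"rx":0,"ry":0,"rz":0,"tx":-0.015,"ty":-0.003,"tz":-0.045,"grip":1},
    {"rx":0,"ry":0,"rz":0,"tx":-0.015,"ty":-0.003,"tz":-0.045,"grip":1},
    {"rx":0,"ry":0,"rz":0,"tx":-0.007,"ty":0,"tz":-0.02,"grip":1},
    {"rx":0,"ry":0,"rz":0,"tx":0,"ty":0,"tz":0,"grip":1}
  ]
}}

```text
clock: 41.25
ee_pos: [0.4479, 0.1728, 0.3218]
tcp_rot: [-1.574, -0.032, -2.815]
force: [0.8, -0.4, -0.3]
opening: 0.0095
```

```bash
python3 - <<'E'
from h import *
go(.456,.3075,.28,18.5)
E
```

```text
turn [0.003  0.0036 0.0317] shift after turn [-0.0504 -0.0121 -0.1251] shift now [-0.0504 -0.0133 -0.125 ] t 41.25 grasp [0.4479 0.1728 0.2679] open 0.0095 F [ 0.8 -0.4 -0.3]
```

Request:
{"name": "drive_tool", "arguments": {
  "targets": [
    {"rx":0.003,"ry":0.0035,"rz":0.0315,"tx":-0.01,"ty":0,"tz":-0.02,"grip":1},
    {"rx":0,"ry":0,"rz":0,"tx":-0.014,"ty":0,"tz":-0.035,"grip":1},
    {"rx":0,"ry":0,"rz":0,"tx":-0.014,"ty":0,"tz":-0.035,"grip":1},
    {"rx":0,"ry":0,"rz":0,"tx":-0.008,"ty":0,"tz":-0.02,"grip":1},
    {"rx":0,"ry":0,"rz":0,"tx":0,"ty":0,"tz":0,"grip":1},
    {"rx":0,"ry":0,"rz":0,"tx":0,"ty":0,"tz":0,"grip":1},
    {"rx":0,"ry":0,"rz":0,"tx":0,"ty":0,"tz":0,"grip":1}
  ]
}}

```text
clock: 41.95
ee_pos: [0.4551, 0.2825, 0.3101]
tcp_rot: [-1.559, -0.022, -2.832]
force: [0.4, -0.6, 0.1]
opening: 0.0097
```

```bash
python3 - <<'E'
from h import *
go(.457,.3078,.24,18.5)
E
```

```text
turn [-0.0119 -0.0129  0.0223] shift after turn [-0.0099  0.0162 -0.0234] shift now [-0.0099  0.0157 -0.0237] t 41.95 grasp [0.4551 0.2825 0.2562] open 0.0097 F [ 0.4 -0.6  0.1]
```

Request:
{"name": "drive_tool", "arguments": {
  "targets": [
    {"rx":-0.012,"ry":-0.013,"rz":0.022,"tx":-0.0095,"ty":0,"tz":-0.023,"grip":1},
    {"rx":0,"ry":0,"rz":0,"tx":0,"ty":0.008,"tz":0,"grip":1},
    {"rx":0,"ry":0,"rz":0,"tx":0,"ty":0.008,"tz":0,"grip":1},
    {"rx":0,"ry":0,"rz":0,"tx":0,"ty":0,"tz":0,"grip":1},
    {"rx":0,"ry":0,"rz":0,"tx":0,"ty":0,"tz":0,"grip":1},
    {"rx":0,"ry":0,"rz":0,"tx":0,"ty":0,"tz":0,"grip":1}
  ]
}}

```text
clock: 42.55
ee_pos: [0.4579, 0.3022, 0.2918]
tcp_rot: [-1.569, -0.001, -2.827]
force: [-0.3, 0.7, 0.1]
opening: 0.0095
```

```bash
python3 - <<'E'
from h import *
go(.457,.3078,.222,18.5)
E
```

```text
turn [-0.0017 -0.0081  0.0015] shift after turn [-0.0009  0.0159 -0.0056] shift now [-0.0009  0.0159 -0.0056] t 42.55 grasp [0.4579 0.3022 0.2379] open 0.0095 F [-0.3  0.7  0.1]
```

Request:
{"name": "drive_tool", "arguments": {
  "targets": [
    {"rx":-0.0017,"ry":-0.008,"rz":0.0015,"tx":-0.001,"ty":0.004,"tz":-0.0055,"grip":1},
    {"rx":0,"ry":0,"rz":0,"tx":0,"ty":0.005,"tz":0,"grip":1},
    {"rx":0,"ry":0,"rz":0,"tx":0,"ty":0.003,"tz":0,"grip":1},
    {"rx":0,"ry":0,"rz":0,"tx":0,"ty":0,"tz":0,"grip":1},
    {"rx":0,"ry":0,"rz":0,"tx":0,"ty":0,"tz":0,"grip":1},
    {"rx":0,"ry":0,"rz":0,"tx":0,"ty":0,"tz":0,"grip":1}
  ]
}}

```text
clock: 43.15
ee_pos: [0.4572, 0.3083, 0.2791]
tcp_rot: [-1.571, 0.001, -2.818]
force: [0.2, 0.1, -0.4]
opening: 0.0093
```

```bash
python3 - <<'E'
from h import *
go(.457,.3078,.204,18.5)
E
```

```text
turn [ 0.0005  0.0005 -0.0009] shift after turn [0.0004 0.0212 0.0004] shift now [0.0004 0.0212 0.0004] t 43.15 grasp [0.4572 0.3083 0.2252] open 0.0093 F [ 0.2  0.1 -0.4]
```

Request:
{"name": "drive_tool", "arguments": {
  "targets": [
    {"rx":0.0005,"ry":0.0005,"rz":-0.001,"tx":0.0004,"ty":0.006,"tz":0.0004,"grip":1},
    {"rx":0,"ry":0,"rz":0,"tx":0,"ty":0.007,"tz":0,"grip":1},
    {"rx":0,"ry":0,"rz":0,"tx":0,"ty":0.005,"tz":0,"grip":1},
    {"rx":0,"ry":0,"rz":0,"tx":0,"ty":0,"tz":0,"grip":1},
    {"rx":0,"ry":0,"rz":0,"tx":0,"ty":0,"tz":0,"grip":1},
    {"rx":0,"ry":0,"rz":0,"tx":0,"ty":0,"tz":0,"grip":1}
  ]
}}

```text
clock: 43.75
ee_pos: [0.4569, 0.3075, 0.2593]
tcp_rot: [-1.57, -0.001, -2.819]
force: [0.5, -1.0, -0.6]
opening: 0.0095
```

```bash
python3 - <<'E'
from h import *
go(.457,.3078,.1988,18.5)
E
```

```text
turn [-0.0003 -0.0003  0.0007] shift after turn [-0.0001  0.0066 -0.0003] shift now [-0.0002  0.0066 -0.0003] t 43.75 grasp [0.4569 0.3075 0.2054] open 0.0095 F [ 0.5 -1.  -0.6]
```

Request:
{"name": "drive_tool", "arguments": {
  "targets": [
    {"rx":0,"ry":0,"rz":0,"tx":0,"ty":0.0025,"tz":0,"grip":1},
    {"rx":0,"ry":0,"rz":0,"tx":0,"ty":0.002,"tz":0,"grip":1},
    {"rx":0,"ry":0,"rz":0,"tx":0,"ty":0.001,"tz":0,"grip":1},
    {"rx":0,"ry":0,"rz":0,"tx":0,"ty":0,"tz":0,"grip":1},
    {"rx":0,"ry":0,"rz":0,"tx":0,"ty":0,"tz":0,"grip":1}
  ]
}}

```text
clock: 44.25
ee_pos: [0.4572, 0.3077, 0.2538]
tcp_rot: [-1.571, 0.0, -2.819]
force: [0.3, -0.7, -1.4]
opening: 0.0094
```

Request:
{"name": "drive_tool", "arguments": {
  "targets": [
    {"rx":0,"ry":0,"rz":0,"tx":0,"ty":0.0015,"tz":0,"grip":1},
    {"rx":0,"ry":0,"rz":0,"tx":0,"ty":0.001,"tz":0,"grip":1},
    {"rx":0,"ry":0,"rz":0,"tx":0,"ty":0,"tz":0,"grip":1}
  ]
}}

```text
clock: 44.55
ee_pos: [0.4576, 0.3079, 0.2531]
tcp_rot: [-1.572, 0.001, -2.819]
force: [-0.5, 0.4, -0.2]
opening: 0.0092
```

Request:
{"name": "drive_tool", "arguments": {
  "targets": [
    {"rx":0,"ry":0,"rz":0,"tx":0,"ty":0.0015,"tz":0,"grip":1},
    {"rx":0,"ry":0,"rz":0,"tx":0,"ty":0.001,"tz":0,"grip":1},
    {"rx":0,"ry":0,"rz":0,"tx":0,"ty":0.001,"tz":0,"grip":1}
  ]
}}

```text
clock: 44.85
ee_pos: [0.4578, 0.3079, 0.2527]
tcp_rot: [-1.573, 0.001, -2.819]
force: [-1.7, -1.4, 8.3]
opening: 0.0096
```

Request:
{"name": "drive_tool", "arguments": {
  "targets": [
    {"rx":0,"ry":0,"rz":0,"tx":0,"ty":0,"tz":0,"grip":0.85},
    {"rx":0,"ry":0,"rz":0,"tx":0,"ty":0,"tz":0,"grip":0.75},
    {"rx":0,"ry":0,"rz":0,"tx":0,"ty":0,"tz":0,"grip":0.6},
    {"rx":0,"ry":0,"rz":0,"tx":0,"ty":0,"tz":0,"grip":0.5},
    {"rx":0,"ry":0,"rz":0,"tx":0,"ty":0,"tz":0,"grip":0.5}
  ]
}}

```text
clock: 45.35
ee_pos: [0.4579, 0.3081, 0.2523]
tcp_rot: [-1.573, 0.001, -2.819]
force: [-0.2, -0.4, 0.0]
opening: 0.0426
```

Request:
{"name": "drive_tool", "arguments": {
  "targets": [
    {"rx":0,"ry":0,"rz":0,"tx":0,"ty":-0.01,"tz":0,"grip":0.5},
    {"rx":0,"ry":0,"rz":0,"tx":0,"ty":-0.02,"tz":0,"grip":0.5},
    {"rx":0,"ry":0,"rz":0,"tx":0,"ty":-0.03,"tz":0,"grip":0.5},
    {"rx":0,"ry":0,"rz":0,"tx":0,"ty":-0.03,"tz":0,"grip":0.5},
    {"rx":0,"ry":0,"rz":0,"tx":0.01,"ty":-0.02,"tz":0,"grip":0},
    {"rx":0,"ry":0,"rz":0,"tx":0.02,"ty":0,"tz":0,"grip":0},
    {"rx":0,"ry":0,"rz":0,"tx":0,"ty":0,"tz":0,"grip":0},
    {"rx":0,"ry":0,"rz":0,"tx":0,"ty":0,"tz":0,"grip":0}
  ]
}}

```text
clock: 46.15
ee_pos: [0.43, 0.2982, 0.3707]
tcp_rot: [-1.574, 0.004, -2.82]
force: [-0.0, -0.2, 0.1]
opening: 0.0854
```

```bash
python3 - <<'E'
from h import *
import json
ci,im=cam('wrist');cv2.imwrite('pics/w12.png',im)
json.dump({k:(v.tolist() if hasattr(v,'tolist') else v) for k,v in ci.items()},open('w12.json','w'))
s=grab_frame("scene"); cv2.imwrite('pics/s3.png',cv2.resize(s[220:440,330:540],None,fx=2.5,fy=2.5,interpolation=cv2.INTER_CUBIC))
E
```

```text
(no output)
```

View pics/w12.png

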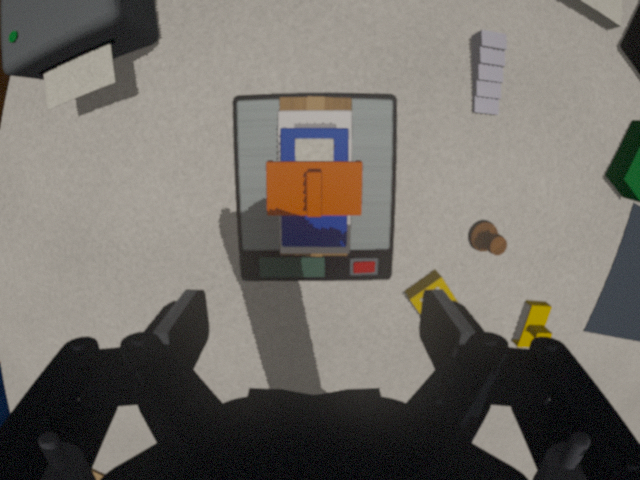

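View pics/s3.png

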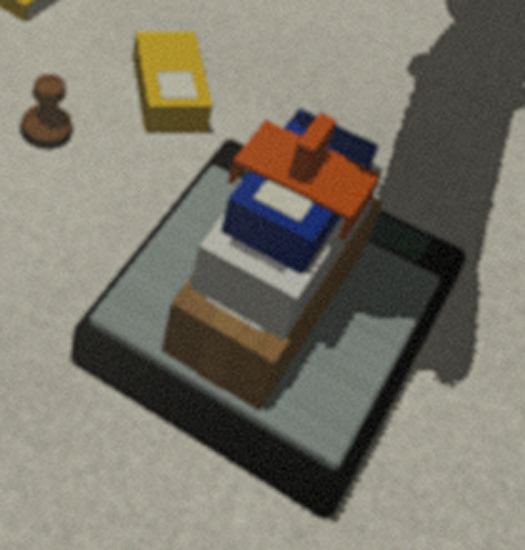

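The stack is straight and the clip sits flat astride blue: web at (267..362, 162..215) in the wrist view, with both skirts hanging in the scene crop. I'll do one numeric check, wait a few idle rows, and hand in.

Request:
{"name": "drive_tool", "arguments": {
  "targets": [
    {"rx":0,"ry":0,"rz":0,"tx":0,"ty":-0.03,"tz":0,"grip":0},
    {"rx":0,"ry":0,"rz":0,"tx":0,"ty":0,"tz":0,"grip":0},
    {"rx":0,"ry":0,"rz":0,"tx":0,"ty":0,"tz":0,"grip":0},
    {"rx":0,"ry":0,"rz":0,"tx":0,"ty":0,"tz":0,"grip":0},
    {"rx":0,"ry":0,"rz":0,"tx":0,"ty":0,"tz":0,"grip":0}
  ]
}}

```text
clock: 46.75
ee_pos: [0.4312, 0.2979, 0.3975]
tcp_rot: [-1.57, -0.002, -2.822]
force: [-0.6, -1.1, 0.4]
opening: 0.085
```

```bash
python3 - <<'E'
from h import *
import json; ci=json.load(open('w12.json'))
print('clip',corners(ci,[(267,162),(362,162),(361,215),(268,214)],.174))
print('blue',corners(ci,[(281,128),(350,128),(347,248),(282,246)],.17))
o=monitor.get_obs(); print(o['clock'],abs(o['dq']).max())
env.close_job()
E
```

```text
clip (array([457.1, 308.1]), [38.8, 68.7], np.float64(18.5), np.float64(18.2))
blue (array([456.3, 307.4]), [89.7, 49.9], np.float64(18.0), np.float64(17.6))
46.75 0.009940555631766147
the job is handed in; nothing more can be done
```

The stack is on the scale pan as asked: brown, then white, then blue, with the orange clip astride the middle of blue. I handed the job in at 46.75 s with the gripper open and clear of everything.

Each piece was lowered until the wrist felt about 6–8 N of contact, then released. I did not touch the green parcel, the wedge or the stamp.

These are the wrist-camera measurements of each piece. Brown and white were measured just after they were placed, blue and the clip at the end:

| Piece | Centre (mm) | Angle |
|---|---|---|
| Pan | (454, 306) to (455, 307) | 18.7° |
| Brown | (455.8, 307.5) | 17.8° |
| White | (455.5, 306.9) | 18.5° |
| Blue | (456.3, 307.4) | about 17.8° |
| Clip | (457.1, 308.1) | about 18.4° |

- **Centring:** everything lies within about 3 mm and 1° of the pan, which is close to the camera's own accuracy.
- **Clip:** the last scene picture shows it level, with its skirts down the long sides of blue.
- **Failures and disagreements:** my first move call was refused because its rows were incomplete, so nothing moved. Colour masks overestimated brown's size, so I used its corner points instead. No final check failed.

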